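Load a module into the sprung test fixture and start its test

TASK

Put the blue module on test: with its gold contact end, press the orange sprung carriage of the fixture back, lower the module into the pocket so that it sits flat and square on the floor between stop and carriage, and let go. Then turn the yellow hold-down fully over it, as far as it goes, and only after that press the green start button fully and let it come up again. Leave the grey module and the other things on the table where they are.

Things in the scene. Friction and masses are not known exactly. Their poses are not given: they have to be found in the camera images.
- module: the blue module to be tested: a plain block 90 (x) x 46 (y) x 30 (z) mm, about 0.2 kg, with a gold band across the top at its contact end and gold contacts on that end face. Origin at the centre of its underside; x points along the length to the gold end, z up. Starts flat on the table
- module_nose (a point): centre of the module's gold contact end face, 45 mm along x from its origin and 15 mm up
- fixture: test fixture, fixed to the table: dark steel base plate 222 x 120 x 10 mm. Origin on the table under the centre of the pocket; x runs along the pocket towards the orange sprung carriage, z up. A seated module has its origin at x 0, y 0, z 10 mm here, axes parallel to the fixture's, rear against the stop, gold end against the carriage
- pocket (a point): centre of the pocket floor, 10 mm above the table, axes as the fixture's. White guides at the pocket's four corners (x -45 to -30 and 28 to 44 mm) leave 50 mm between them across y; flared at the top, ending 25.5 mm above the table. Between x -30 and 28 mm both sides are open for fingers. The spring's pinch can leave a module tilted a few mm high at one end: pressing on its top seats it
- stop (a point): top edge of the white stop block, on its face towards the pocket, at fixture x -45 mm, 24 mm above the table; the block is 12 mm thick
- carriage (a joint): travel (m) of the orange carriage along fixture +x: 0 at rest, 0.030 fully back. At rest 80 mm is free between stop and carriage; the 90 mm module needs it 10 mm back, where it then stays. Spring force 4.5 N at rest, 7.5 N at 10 mm, 9 N at 15 mm, 13.5 N at 30 mm; it springs forward at once when let go
- carriage_face (a point): top middle of the carriage's upright plain front face: 44 mm wide, top 56 mm above the table, at fixture x 35 mm at rest. A module held with its underside at 28 to 32 mm clears stop and guides and still bears on this face
- holddown (a joint): angle (rad) of the yellow hold-down arm about its upright pivot, anticlockwise from above: 0 = arm points to fixture -x, away from the pocket; 2.36 (end stop) = arm over the module's middle. Starts at 0 to 0.35. Light friction (about 1 N at the post), stays where left. Arm underside 42 mm above the table, 2 mm over a seated module
- post_top (a point): centre of the top of the black upright post by which the hold-down is turned: 12 mm diameter, 30 mm tall, on the arm 60 mm from the pivot; its top is 78 mm above the table, the arm's top 48 mm
- pivot (a point): pivot axis of the hold-down arm at the arm's underside, at fixture x -51, y 40 mm
- console: white control box 100 x 100 x 40 mm, fixed to the table, with the green start button in the middle of its top. Origin at the centre of its underside
- start (a joint): travel (m) of the green start button: 0 up, 0.006 fully pressed, about 5 N when fully pressed; springs back
- start_top (a point): centre of the top of the start button, 28 mm diameter, pressed straight down
- spare: a second module of the same size and shape but grey; not to be used. A bystander; origin at the centre of its underside
- tape: roll of masking tape, beige ring, 90 mm across, 25 mm high, lying flat. A bystander; origin at the centre of its underside
- spool: black solder spool, 56 mm across, 50 mm high, upright. A bystander; origin at the centre of its underside
- screwdriver: screwdriver with orange handle, lying. A bystander; origin at its middle
- pliers: pliers with red handles, lying. A bystander; origin at its middle
- bottle: white bottle with blue cap, 60 mm across, 160 mm high. A bystander; origin at the centre of its underside
- bin: blue parts bin 130 x 180 x 50 mm with one divider. A bystander; origin at the centre of its underside
Mind the look-alikes: they are no part of the job. There is more than one size of the console; the job needs the larger.

How it is judged:
By the outcome, as a careful person would: the job done as asked, in the order asked, and still so for the second after the job is handed in, with the robot touching nothing.
It also fails if it takes over 64 s, if anything falls off the work surface, if the arm or the gripper's body presses on something with over 40 N, if the wrist force passes 120 N, or if a joint passes its speed limit or range.

ROBOT

A 7-joint arm with a two-finger parallel gripper is mounted at the origin on the work surface. World frame = base frame: x ahead of the robot, y to its left, z up, the work surface at z = 0. Lengths are in m, angles in rad, forces in N, time in s.
With the tool pointing down it reaches from about 0.425 to 0.875 m from the base axis. Payload 9.9 kg.
Tool frame: the origin (TCP) lies at the very end of the fingers, on their centre line; the grasp point (between the pads) lies 19 mm behind it (r.hold_point_z is the distance from the TCP to the grasp point, in m); z points along the fingers, y is the direction in which the jaws open and shut (so a half turn about z gives the same grasp; the last joint's range is limited). The gripper opens to 85 mm and grips with 20 to 120 N. Pads are 22 mm wide; open, the fingers measure 114 mm over their backs; the gripper's body (76 mm by 85 mm) begins 54 mm behind the grasp point. The pads swing forward as they close: fully open they stand 13 mm farther back than shut.
Start: joints at [1.17, 0.576, 0.025, 1.437, -0.015, 1.129, -0.057], TCP at [0.21, -0.641, 0.231] pointing down, gripper open.
Joint ranges: [-2.76, 2.76], [-0.34, 2.15], [-1.52, 1.57], [0.19, 2.46], [-1.09, 4.23], [0.17, 1.99], [-2.82, 2.82]. Speed limits (rad/s): [2.22, 2.22, 3.01, 3.01, 3.14, 3.14, 3.14].

INTERFACE

Orientations are given as a unit quaternion [x, y, z, w].
In Python, from plant import status, vision, r gives the robot as it stands.
- The arm moves only by the tool step_arm, never from a script. Its argument "increments" is a list that holds one entry, the list of rows, each a list of 7 numbers: the opening in per cent of the stroke, from 0 (shut) to 100 (fully open), then the shift along the tool's x, y, z in m, then the turn, a rotation vector about the tool's x, y, z in degrees. In form: [[[grip, dx, dy, dz, wx, wy, wz], ...]]. A call has 1 to 5 rows; each row shifts and turns the commanded pose from where the row before left it, along the tool's axes as they then stand; what a row does not reach is not made up. A row lasts 1/8 s, in which the tool goes at most 62.5 mm and 10.7 degrees, less where a joint would pass 70% of its speed; a pose out of reach is approached as far as the arm can. A call with a gripper value outside its range is refused whole. The fingers move at their own pace and stop on an object; "grip_force" is the grip in N (left out, the last holds). Time passes only in rows, so rows that do not move let the fingers close. It gives the time, the measured TCP pose, the force and the opening at its end, in the units of the state.
- status.read_state(): the state, without advancing time (a new reading comes with each control period).
- vision.read_camera(name): name is "scene" or "side" or "wrist"; returns a dict with "img" (480x640x3 uint8, blue, green, red), "z_map" (480x640 float32, m along the optical axis (not along the pixel's ray), 0 where there is no reading), "fx", "fy", "cx", "cy" (pixels), "world_to_cam" (4x4, takes a point from world to camera coordinates); the wrist camera has in their place "hand_eye" (4x4, takes a point from camera to tool coordinates, whose origin is the TCP and whose axes are the flange's). Camera axes: x right, y down, z forward; pixel columns grow to the right and rows downward; lengths in m; the calibration is good to about 2 mm. A picture is of the moment at which its call begins: read the wrist's pose just before it.
- r.hand_in(): hands the job in, once; it reports no verdict.
The state is a dict: "time_s": time; "qpos": joint angles; "qd": joint speeds; "joint_efforts": joint torques, N m; "tool_pos": TCP position; "eef_rot": TCP orientation; "ft_force": force on the tool from outside, world axes, zero at the start; "moment": the same for the moment, N m; "width": finger opening in m.
Only numpy, scipy, OpenCV 4.12 (cv2) and the standard library are available. Lean on these libraries where they do the work, as an engineer would, in place of code of your own. Each camera call takes 0.05 s, during which the arm holds its last target.

## Working session

There is one attempt and no reset: what is moved stays moved. The work goes in short steps, Python scripts to look and compute and a tool call to move; the robot and the scene stay as the last step left them, time stands still between calls to the robot, and variables do not carry over. Pictures are saved under pics/ and viewed, and the job is handed in when it is done.

Besides the shell and the picture viewer there is one more tool, called after ">>>" as name(argument=value, ...), one argument or row to a line, values as JSON. step_arm: Moves the arm, as the interface text tells. Its arguments: {"type":"object","properties":{"increments":{"type":"array","items":{"type":"array","items":{"type":"array","items":{"type":"number"}}}},"grip_force":{"type":"number"}},"required":["increments"]}

```bash
ls; mkdir -p pics; cat > h.py <<'E'
import numpy as np, cv2
from scipy.spatial.transform import Rotation as R
from plant import status, vision, r
def st(): return status.read_state()
def grab(n):
    s=st(); d=vision.read_camera(n)
    if n=='wrist':
        T=np.eye(4);T[:3,:3]=R.from_quat(s['eef_rot']).as_matrix();T[:3,3]=s['tool_pos']
        d['c2w']=T@np.array(d['hand_eye'])
    else: d['c2w']=np.linalg.inv(d['world_to_cam'])
    return d
def pt(d,u,v,z=None):
    z=d['z_map'][int(v),int(u)] if z is None else z
    p=np.array([(u-d['cx'])/d['fx']*z,(v-d['cy'])/d['fy']*z,z,1]); return (d['c2w']@p)[:3]
def cloud(d):
    v,u=np.mgrid[0:480,0:640]; z=d['z_map']
    p=np.stack([(u-d['cx'])/d['fx']*z,(v-d['cy'])/d['fy']*z,z,np.ones_like(z)],-1)
    return (p@d['c2w'].T)[...,:3]
def ray(d,u,v,h):
    o=d['c2w'][:3,3]; q=pt(d,u,v,1.0); t=(h-o[2])/(q[2]-o[2]); return o+t*(q-o)
def proj(d,p):
    c=np.linalg.inv(d['c2w'])@np.append(p,1); return c[0]/c[2]*d['fx']+d['cx'],c[1]/c[2]*d['fy']+d['cy']
E
python3 - <<'E'
from h import *
s=st();print({k:np.round(v,3) for k,v in s.items()},r.hold_point_z)
for n in ['scene','side','wrist']:
    d=grab(n);cv2.imwrite(f'pics/{n}0.png',d['img']);np.save(f'{n}0.npy',d,allow_pickle=True)
    print(n,np.round(d['c2w'],3).tolist(),d['fx'],d['cx'],d['cy'])
E
```

```text
pics
{'time_s': np.float64(0.0), 'qpos': array([ 1.17 ,  0.577,  0.025,  1.438, -0.015,  1.129, -0.057]), 'qd': array([ 0.   ,  0.002,  0.001, -0.001,  0.001,  0.   ,  0.001]), 'joint_efforts': array([ 1.0000e-03, -7.6577e+01,  2.2510e+00, -2.8597e+01,  1.6000e-02,
        1.3000e-02,  0.0000e+00]), 'tool_pos': array([ 0.21 , -0.641,  0.23 ]), 'eef_rot': array([ 0.987,  0.158, -0.   , -0.001]), 'ft_force': array([ 0.014, -0.78 , -0.377]), 'moment': array([ 0.009, -0.015, -0.005]), 'width': np.float64(0.085)} 0.0187
scene [[0.805, 0.509, -0.305, 1.026], [0.593, -0.693, 0.41, -0.661], [-0.002, -0.511, -0.86, 1.385], [0.0, 0.0, 0.0, 1.0]] 524.9836793089813 326.4447521581433 243.5357291885652
side [[-0.924, -0.256, 0.285, 0.136], [-0.383, 0.645, -0.661, 0.921], [-0.014, -0.72, -0.694, 1.047], [0.0, 0.0, 0.0, 1.0]] 552.3285639024718 324.7596323225725 233.72382280096375
wrist [[0.312, -0.901, -0.302, 0.289], [-0.95, -0.296, -0.097, -0.616], [-0.002, 0.317, -0.948, 0.374], [0.0, 0.0, 0.0, 1.0]] 411.64150228197497 320.3587931591742 235.77671844481068
```

View pics/scene0.png

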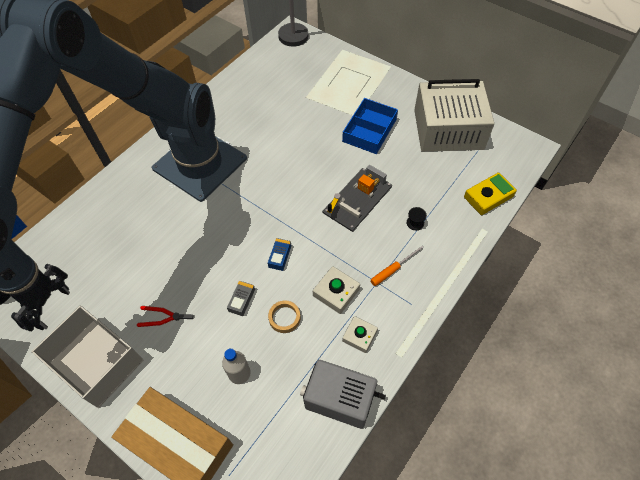

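View pics/side0.png

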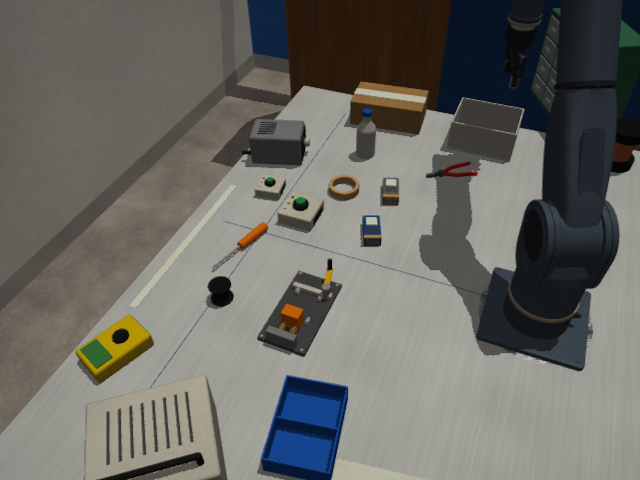

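View pics/wrist0.png

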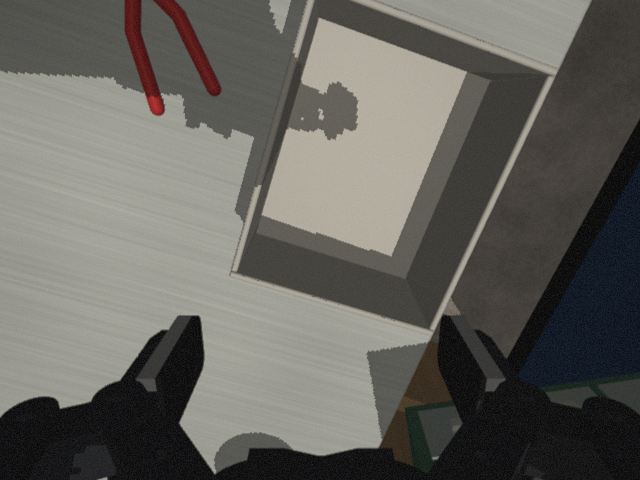

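The scene view shows the blue module at (280,253) and the grey spare at (240,297). There are two consoles, a larger one at (337,288) and a smaller one at (360,333). The fixture is at (357,198). The larger console fits the text. I'll confirm these in a crop and measure.

```bash
python3 - <<'E'
from h import *
a=np.load('scene0.npy',allow_pickle=True).item();b=np.load('side0.npy',allow_pickle=True).item()
c1=cv2.resize(a['img'][150:360,220:420],None,fx=2.5,fy=2.5,interpolation=cv2.INTER_CUBIC)
c2=cv2.resize(b['img'][160:360,215:415],None,fx=2.5,fy=2.5,interpolation=cv2.INTER_CUBIC)
cv2.imwrite('pics/c1.png',c1);cv2.imwrite('pics/c2.png',c2)
for n,d in (('scene',a),('side',b)):
    P=cloud(d);hsv=cv2.cvtColor(d['img'],cv2.COLOR_BGR2HSV)
    print(n)
    for nm,lo,hi in [('blue',(100,120,40),(125,255,255)),('green',(50,120,40),(85,255,255)),('orange',(5,150,100),(18,255,255)),('yellow',(20,150,100),(32,255,255))]:
        m=cv2.inRange(hsv,lo,hi)
        k,l,s,c=cv2.connectedComponentsWithStats(m)
        for i in range(1,k):
            if s[i,4]>25:
                q=P[l==i]; q=q[np.isfinite(q).all(1)]
                if np.median(q[:,2])<-.05: continue
                print(nm,s[i,4],np.round(c[i]),np.round(np.median(q,0),3),'zmax',np.round(np.percentile(q[:,2],95),3))
E
```

```text
scene
blue 1943 [370. 125.] [0.378 0.46  0.018] zmax 0.05
blue 290 [279. 256.] [ 0.457 -0.126  0.028] zmax 0.034
blue 112 [230. 354.] [ 0.59  -0.465  0.16 ] zmax 0.164
green 216 [501. 184.] [0.868 0.487 0.043] zmax 0.049
green 85 [336. 284.] [ 0.656 -0.12   0.062] zmax 0.067
green 55 [360. 330.] [ 0.786 -0.188  0.045] zmax 0.051
orange 203 [365. 183.] [0.519 0.226 0.052] zmax 0.06
orange 267 [385. 273.] [0.741 0.009 0.023] zmax 0.03
orange 2043 [182. 421.] [ 0.584 -0.645  0.09 ] zmax 0.095
orange 2043 [155. 453.] [ 0.583 -0.734  0.09 ] zmax 0.094
yellow 803 [486. 194.] [0.846 0.416 0.04 ] zmax 0.046
yellow 44 [334. 203.] [0.484 0.109 0.048] zmax 0.055
yellow 32 [283. 241.] [ 0.433 -0.085  0.03 ] zmax 0.035
yellow 47 [245. 284.] [ 0.439 -0.262  0.031] zmax 0.035
side
blue 69 [367. 112.] [ 0.584 -0.457  0.158] zmax 0.162
blue 155 [371. 227.] [ 0.448 -0.113  0.031] zmax 0.034
blue 6728 [306. 429.] [0.383 0.469 0.007] zmax 0.05
green 34 [557.  10.] [ 0.136 -1.051  0.301] zmax 0.563
green 382 [629.  37.] [-0.083 -0.921  0.301] zmax 0.304
green 29 [270. 180.] [ 0.783 -0.185  0.043] zmax 0.049
green 63 [300. 201.] [ 0.653 -0.113  0.061] zmax 0.065
green 458 [ 96. 353.] [0.863 0.49  0.042] zmax 0.046
orange 244 [253. 234.] [0.734 0.018 0.023] zmax 0.028
orange 222 [292. 311.] [0.515 0.238 0.057] zmax 0.06
yellow 77 [328. 276.] [0.482 0.105 0.048] zmax 0.053
yellow 1404 [117. 342.] [0.838 0.446 0.04 ] zmax 0.044
```

View pics/c1.png

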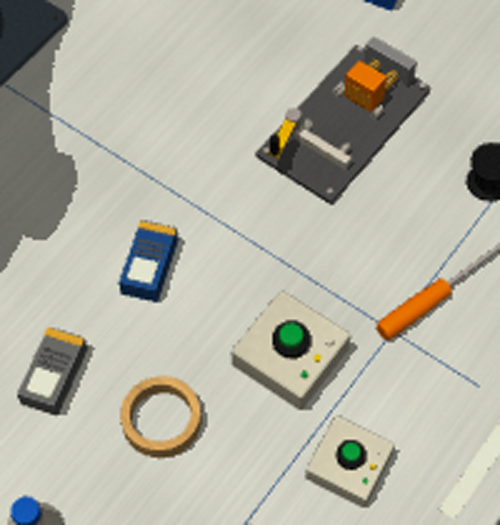

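View pics/c2.png

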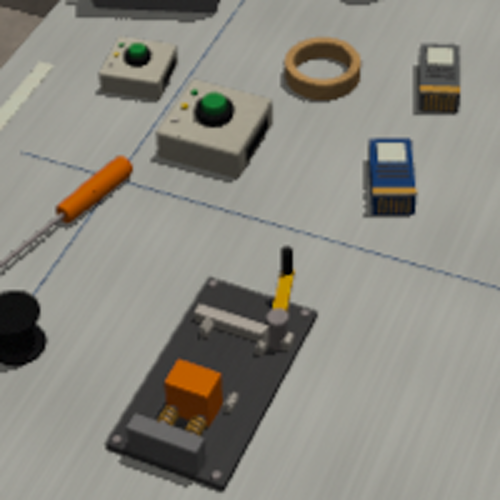

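The crop confirms the blue module (gold end towards +y), the larger console and the fixture with its stop, carriage and arm. Next: rough poses.

```bash
python3 - <<'E'
from h import *
a=np.load('scene0.npy',allow_pickle=True).item();b=np.load('side0.npy',allow_pickle=True).item()
for n,d in (('scene',a),('side',b)):
    P=cloud(d)
    def sel(x0,x1,y0,y1,z0,z1):
        q=P.reshape(-1,3); return q[(q[:,0]>x0)&(q[:,0]<x1)&(q[:,1]>y0)&(q[:,1]<y1)&(q[:,2]>z0)&(q[:,2]<z1)]
    def rect(nm,q):
        c,s,an=cv2.minAreaRect((q[:,:2]*1000).astype(np.float32)); 
        bx=cv2.boxPoints((c,s,an)); e=[bx[1]-bx[0],bx[2]-bx[1]]; e=max(e,key=np.linalg.norm)
        print(n,nm,np.round(c,1),np.round(s,1),'long yaw',np.round(np.degrees(np.arctan2(e[1],e[0]))%180,1),'z',np.median(q[:,2]).round(4),len(q))
    rect('module',sel(.38,.52,-.2,-.03,.024,.045))
    rect('console',sel(.55,.74,-.22,-.03,.03,.05))
    rect('button',sel(.60,.70,-.17,-.07,.056,.08))
    rect('plate',sel(.38,.65,.05,.35,.006,.014))
    rect('carr',sel(.48,.56,.19,.27,.05,.07))
    rect('post',sel(.44,.53,.06,.13,.068,.09))
E
```

```text
scene module [ 449.1 -121.7] [48.3 93.3] long yaw 111.7 z 0.0297 415
scene console [ 655.9 -117.9] [102.7 103.3] long yaw 90.0 z 0.0399 1004
scene button [ 657.2 -116.8] [34.1 37.7] long yaw 130.5 z 0.0619 82
scene plate [515.  200.3] [266.7 300.6] long yaw 90.4 z 0.0098 1331
scene carr [518. 235.] [46.1 36.2] long yaw 1.2 z 0.0559 117
scene post [491.1  75.6] [ 9.1 13.6] long yaw 126.3 z 0.0765 17
side module [ 449.  -120.4] [46.2 97.7] long yaw 111.8 z 0.0304 427
side console [ 654.9 -115. ] [102.9 103. ] long yaw 90.8 z 0.0399 818
side button [ 656.  -111.2] [27.7 33.6] long yaw 114.9 z 0.0613 66
side plate [517.  203.7] [296.7 262.2] long yaw 87.3 z 0.0102 2278
side carr [517.6 237.8] [33.4 47.3] long yaw 179.5 z 0.0564 244
side post [489.  80.] [ 9.7 14.5] long yaw 112.2 z 0.0762 28
```

```bash
cat >> h.py <<'E'
def down(yaw): # tool x at world yaw (deg), z down
    y=np.radians(yaw); x=np.array([np.cos(y),np.sin(y),0]); z=np.array([0,0,-1.]); return np.stack([x,np.cross(z,x),z],1)
def plan(grip,way,p=None,Rm=None,vmax=0.05,wmax=10):
    """way: list of (xyz,yaw,n or None)"""
    s=st(); p=np.array(s['tool_pos']) if p is None else np.array(p); Rm=R.from_quat(s['eef_rot']).as_matrix() if Rm is None else Rm
    rows=[]
    for xyz,yaw,n in way:
        p0,R0=p.copy(),Rm.copy(); T=down(yaw); rv=R.from_matrix(R0.T@T).as_rotvec(); xyz=np.array(xyz)
        n=n or max(1,int(np.ceil(max(np.linalg.norm(xyz-p0)/vmax,np.degrees(np.linalg.norm(rv))/wmax))))
        for k in range(1,n+1):
            pt_=p0+(xyz-p0)*k/n; Rt=R0@R.from_rotvec(rv*k/n).as_matrix()
            d=np.round(Rm.T@(pt_-p),4); w=np.round(np.degrees(R.from_matrix(Rm.T@Rt).as_rotvec()),1)
            rows.append([grip,*map(float,d),*map(float,w)])
            p=p+Rm@d; Rm=Rm@R.from_rotvec(np.radians(w)).as_matrix()
    for i in range(0,len(rows),5): print([[[x+0.0 for x in r] for r in rows[i:i+5]]])
    print('end',np.round(p,4),'rows',len(rows))
def show():
    s=st(); m=R.from_quat(s['eef_rot']).as_matrix()
    print('t',round(float(s['time_s']),2),'p',np.round(s['tool_pos'],4),'yaw',np.round(np.degrees(np.arctan2(m[1,0],m[0,0])),2),'tilt',np.round(np.degrees(np.arccos(-m[2,2])),2),'F',np.round(s['ft_force'],1),'w',np.round(s['width'],4),'q',np.round(s['qpos'],2))
E
python3 -c "
from h import *
plan(100,[([.43,-.10,.23],112,14)])"
```

```text
[[[100.0, 0.027, -0.0318, 0.0001, 0.0, 0.0, -6.7], [100.0, 0.0305, -0.0285, 0.0001, 0.0, 0.0, -6.7], [100.0, 0.0336, -0.0247, 0.0001, 0.0, 0.0, -6.7], [100.0, 0.0362, -0.0207, 0.0, 0.0, 0.0, -6.7], [100.0, 0.0384, -0.0162, 0.0001, 0.0, 0.0, -6.7]]]
[[[100.0, 0.0401, -0.0117, 0.0001, 0.0, 0.0, -6.7], [100.0, 0.0411, -0.0069, 0.0001, 0.0, 0.0, -6.7], [100.0, 0.0417, -0.002, 0.0001, 0.0, 0.0, -6.7], [100.0, 0.0416, 0.0028, 0.0001, 0.0, 0.0, -6.7], [100.0, 0.041, 0.0076, 0.0, 0.0, -0.1, -6.7]]]
[[[100.0, 0.0399, 0.0124, 0.0001, 0.0, 0.0, -6.7], [100.0, 0.0381, 0.0169, 0.0, 0.0, 0.0, -6.7], [100.0, 0.0359, 0.0213, 0.0, 0.0, 0.0, -6.7], [100.0, 0.0331, 0.0253, 0.0, 0.0, 0.0, -6.7]]]
end [ 0.43 -0.1   0.23] rows 14
```

>>> step_arm(
  increments=[
    [[100, 0.027, -0.032, 0, 0, 0, -6.7], [100, 0.0305, -0.0285, 0, 0, 0, -6.7], [100, 0.0335, -0.0245, 0, 0, 0, -6.7], [100, 0.036, -0.0205, 0, 0, 0, -6.7], [100, 0.0385, -0.016, 0, 0, 0, -6.7]],
  ],
)

```text
time_s: 0.78
tool_pos: [0.2892, -0.4472, 0.2312]
eef_rot: [0.899, 0.437, -0.0, -0.0]
ft_force: [0.6, -0.7, 0.2]
width: 0.0856
```

>>> step_arm(
  increments=[
    [[100, 0.04, -0.0115, 0, 0, 0, -6.7], [100, 0.041, -0.007, 0, 0, 0, -6.7], [100, 0.0415, -0.002, 0, 0, 0, -6.7], [100, 0.0415, 0.003, 0, 0, 0, -6.7], [100, 0.041, 0.0075, 0, 0, 0, -6.7]],
  ],
)

```text
time_s: 1.4
tool_pos: [0.3677, -0.2546, 0.2313]
eef_rot: [0.735, 0.678, -0.0, 0.0]
ft_force: [1.0, -0.0, -0.5]
width: 0.0852
```

>>> step_arm(
  increments=[
    [[100, 0.04, 0.0125, 0, 0, 0, -6.7], [100, 0.038, 0.017, 0, 0, 0, -6.7], [100, 0.036, 0.0215, 0, 0, 0, -6.7], [100, 0.033, 0.0255, 0, 0, 0, -6.7], [100, 0, 0, 0, 0, 0, 0]],
  ],
)

```text
time_s: 2.02
tool_pos: [0.4318, -0.0983, 0.2315]
eef_rot: [0.557, 0.831, 0.001, 0.0]
ft_force: [0.6, -0.4, 0.9]
width: 0.0856
```

```bash
python3 - <<'E'
from h import *
show();d=grab('wrist');show();np.save('w1.npy',d,allow_pickle=True);cv2.imwrite('pics/w1.png',d['img'])
E
```

```text
t 2.02 p [ 0.4318 -0.0983  0.2315] yaw 112.31 tilt 0.08 F [ 0.6 -0.4  0.9] w 0.0856 q [ 0.56  0.26 -0.55  2.    0.17  0.92  0.31]
t 2.08 p [ 0.431  -0.1003  0.2312] yaw 112.08 tilt 0.02 F [ 0.4 -0.2  0.7] w 0.0855 q [ 0.56  0.26 -0.55  2.    0.17  0.92  0.31]
```

View pics/w1.png

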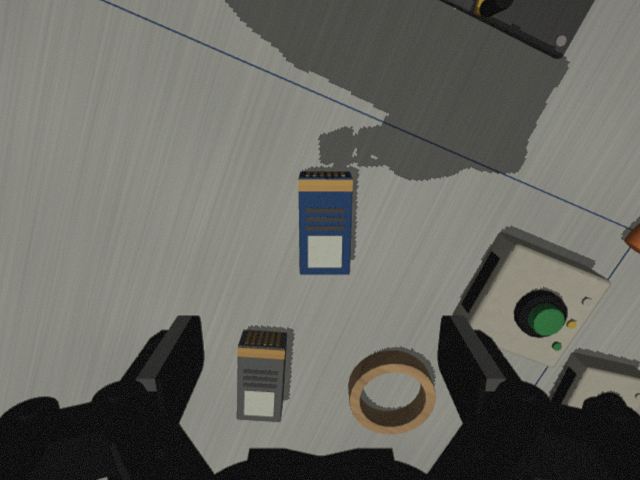

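The wrist view shows the blue module at columns 299–353, rows 172–274, gold end up. The spare (262,375), tape and console are also in view. The arm was still settling, so I'll take this picture again to measure.

```bash
cat >> h.py <<'E'
def mod_measure(d,near,z0,z1,pad=.09,dbg=None):
    P=cloud(d); m=((np.abs(P[...,0]-near[0])<pad)&(np.abs(P[...,1]-near[1])<pad)&(P[...,2]>z0)&(P[...,2]<z1)).astype(np.uint8)
    m=cv2.morphologyEx(m,cv2.MORPH_OPEN,np.ones((3,3)))
    k,l,s,c=cv2.connectedComponentsWithStats(m); i=1+np.argmax(s[1:,4]); q=P[l==i]
    c,s,an=cv2.minAreaRect((q[:,:2]*1000).astype(np.float32)); bx=cv2.boxPoints((c,s,an)); e=max([bx[1]-bx[0],bx[2]-bx[1]],key=np.linalg.norm)
    print('rect',np.round(c,1),np.round(s,1),'yaw',np.round(np.degrees(np.arctan2(e[1],e[0]))%180,2),'z',np.round(np.median(q[:,2]),4),len(q)); return l==i
E
python3 - <<'E'
from h import *
d=grab('wrist');show();np.save('w1.npy',d,allow_pickle=True)
mod_measure(d,(.449,-.121),.025,.04)
# colour/edge based: module top outline via ray at z=.03
hsv=cv2.cvtColor(d['img'],cv2.COLOR_BGR2HSV)
m=cv2.inRange(hsv[:, :],(100,100,40),(125,255,255));m|=cv2.inRange(hsv,(12,80,90),(30,255,255))
roi=np.zeros_like(m);roi[160:285,285:365]=255;m&=roi
q=np.array([ray(d,u,v,.03)[:2]*1000 for v,u in np.argwhere(m>0)],np.float32)
c,s,an=cv2.minAreaRect(q);print('colour rect z=.03',c,s,an)
for n in ('scene','side'):
  e=np.load(n+'0.npy',allow_pickle=True).item()
  # corners check: project wrist top corners
  bx=cv2.boxPoints((c,s,an)); print(n,[np.round(proj(e,[*(b/1000),.03])).tolist() for b in bx])
E
```

```text
t 2.12 p [ 0.4305 -0.1015  0.2311] yaw 111.93 tilt 0.04 F [-0.1  0.   0.2] w 0.0855 q [ 0.56  0.26 -0.55  2.    0.17  0.92  0.31]
rect [ 446.1 -120.5] [46.  90.8] yaw 112.17 z 0.0306 5193
colour rect z=.03 (445.7624816894531, -120.06050109863281) (45.87089920043945, 90.34288024902344) 22.024131774902344
scene [[275.0, 237.0], [266.0, 262.0], [281.0, 265.0], [290.0, 240.0]]
side [[382.0, 238.0], [380.0, 215.0], [363.0, 215.0], [364.0, 238.0]]
```

```bash
python3 -c "
from h import *
plan(100,[([.515,.185,.24],90,8)])"
```

```text
[[[100.0, 0.0293, 0.0232, -0.0011, 0.0, 0.0, 2.7], [100.0, 0.0303, 0.0217, -0.0011, 0.0, 0.0, 2.8], [100.0, 0.0314, 0.0203, -0.0012, 0.0, 0.0, 2.7], [100.0, 0.0323, 0.0188, -0.0011, 0.0, 0.0, 2.8], [100.0, 0.0331, 0.0171, -0.0011, 0.0, 0.0, 2.7]]]
[[[100.0, 0.0339, 0.0156, -0.0011, 0.0, 0.0, 2.7], [100.0, 0.0347, 0.014, -0.0012, 0.0, 0.0, 2.8], [100.0, 0.0352, 0.0122, -0.0011, 0.0, 0.0, 2.7]]]
end [0.515 0.185 0.24 ] rows 8
```

>>> step_arm(
  increments=[
    [[100, 0.029, 0.023, -0.001, 0, 0, 2.7], [100, 0.03, 0.022, -0.001, 0, 0, 2.8], [100, 0.0315, 0.02, -0.001, 0, 0, 2.7], [100, 0.0325, 0.019, -0.001, 0, 0, 2.8], [100, 0.033, 0.017, -0.001, 0, 0, 2.7]],
  ],
)

```text
time_s: 2.75
tool_pos: [0.4839, 0.0767, 0.2362]
eef_rot: [0.656, 0.754, -0.0, 0.0]
ft_force: [1.2, -0.3, -0.1]
width: 0.0855
```

>>> step_arm(
  increments=[
    [[100, 0.034, 0.0155, -0.001, 0, 0, 2.7], [100, 0.0345, 0.014, -0.001, 0, 0, 2.8], [100, 0.035, 0.012, -0.001, 0, 0, 2.7], [100, 0, 0, 0, 0, 0, 0], [100, 0, 0, 0, 0, 0, 0]],
  ],
)

```text
time_s: 3.38
tool_pos: [0.515, 0.1827, 0.2389]
eef_rot: [0.707, 0.707, -0.001, 0.0]
ft_force: [-0.4, -0.2, 0.1]
width: 0.0857
```

```bash
python3 - <<'E'
from h import *
show();d=grab('wrist');show();np.save('w2.npy',d,allow_pickle=True);cv2.imwrite('pics/w2.png',d['img'])
E
```

```text
t 3.38 p [0.515  0.1827 0.2389] yaw 89.95 tilt 0.09 F [-0.4 -0.2  0.1] w 0.0857 q [-0.07  0.41 -0.52  1.76  0.23  1.04 -0.67]
t 3.42 p [0.515  0.1825 0.239 ] yaw 89.92 tilt 0.08 F [-1.2  0.5 -0.6] w 0.0853 q [-0.07  0.41 -0.52  1.76  0.23  1.04 -0.67]
```

View pics/w2.png

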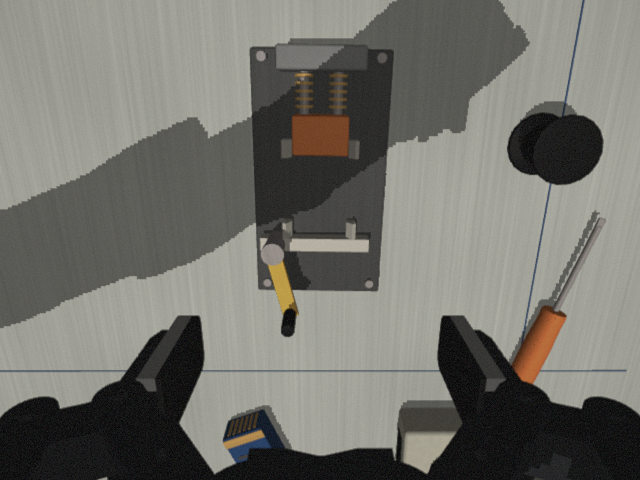

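The wrist view shows the fixture upright: plate corners (251,47), (391,50), (378,291), (258,289); carriage (292–349, 115–157); stop bar (262–370, 234–252); guides at (286,148), (353,148), (287,228), (350,228); pivot (272,253); post top (288,322). I'll measure in metric.

```bash
python3 - <<'E'
from h import *
d=np.load('w2.npy',allow_pickle=True).item()
cv2.imwrite('pics/w2c.png',cv2.resize(d['img'][35:345,230:420],None,fx=1.9*1.0,fy=1.9,interpolation=cv2.INTER_CUBIC))
P=cloud(d);C=np.array([.515,.2])
def R_(nm,m):
    m=cv2.morphologyEx(m.astype(np.uint8),cv2.MORPH_OPEN,np.ones((2,2)))
    k,l,s,c=cv2.connectedComponentsWithStats(m)
    for i in range(1,k):
        if s[i,4]<12: continue
        q=P[l==i];c_,s_,an=cv2.minAreaRect((q[:,:2]*1000).astype(np.float32))
        print(nm,np.round(c[i]),np.round(c_,1),np.round(s_,1),round(an,1),'z',np.median(q[:,2]).round(4),s[i,4], 'x',np.round(np.percentile(q[:,0],[1,99])*1000,1),'y',np.round(np.percentile(q[:,1],[1,99])*1000,1))
near=(np.abs(P[...,0]-.515)<.075)&(P[...,1]>.05)&(P[...,1]<.34)
z=P[...,2]
R_('plate',near&(z>.006)&(z<.07))
R_('carr',near&(z>.051)&(z<.06))
R_('z20-27',near&(z>.0205)&(z<.029))
R_('arm',near&(z>.044)&(z<.0505))
R_('post',near&(z>.072)&(z<.085))
img=d['img'];hsv=cv2.cvtColor(img,cv2.COLOR_BGR2HSV)
# plate edges by colour rows
for nm,v in (('y',80),('y',120),('y',180),('y',210)):
    g=cv2.cvtColor(img,cv2.COLOR_BGR2GRAY)[v].astype(int); print(v,g[240:262],g[380:402])
E
```

```text
plate [320. 167.] [516.3 170.9] [268.3 121.5] 89.1 z 0.0108 32770 x [457.4 575. ] y [ 82.7 299.8]
carr [321. 136.] [517.4 239.2] [49.8 48.2] 87.5 z 0.0569 2271 x [494.7 540.7] y [214.5 250.7]
carr [291. 313.] [491.2  65.9] [ 9.4 37.9] 10.8 z 0.0565 56 x [483.5 493.5] y [46.6 84.2]
z20-27 [303.  77.] [501.  280.3] [11.5  7.8] 1.8 z 0.026 88 x [496.  506.7] y [276.5 283.7]
z20-27 [339.  73.] [531.6 282.6] [8.2 1.8] 0.0 z 0.0266 22 x [527.5 535.5] y [281.7 283.5]
z20-27 [338.  96.] [527. 266.] [23.1 30.5] 1.1 z 0.0262 331 x [523.6 538.6] y [251.  280.9]
z20-27 [305.  99.] [502.2 263.6] [24.3 14.6] 89.6 z 0.026 274 x [495.8 509.5] y [251.4 274.5]
z20-27 [286. 149.] [495.8 240.2] [61.  11.4] 61.2 z 0.0239 144 x [482.7 504.3] y [212.7 249.1]
z20-27 [356. 150.] [536.3 239.7] [12.7 63.1] 29.0 z 0.024 145 x [527.5 550.9] y [211.6 248.7]
z20-27 [322. 242.] [532.6 179. ] [141.8 100.4] 66.1 z 0.0243 1469 x [461.9 560.9] y [122.6 155.6]
arm [322.  58.] [518.1 283.7] [77.4 38.8] 2.0 z 0.0465 2372 x [483.  554.4] y [283.8 301.1]
arm [272. 249.] [476.9 135.9] [17.1 22.8] 55.5 z 0.05 156 x [465.1 483
[... 244 characters left out ...]
] 83.5 z 0.0778 181 x [479.7 493.3] y [21.9 83.8]
80 [162 161 162 163 162 164 164 163 165 163 126  72  72  65  70  69  75  72
  73  70  74  71] [48 46 45 47 47 43 44 48 42 44 42 56 85 95 92 89 89 86 92 90 91 91]
120 [167 160 127 120 118 123 118  95  92  92  96  92  54  39  40  41  42  41
  44  36  40  43] [42 45 47 43 45 44 44 42 46 69 85 91 96 85 87 91 94 92 95 88 94 87]
180 [95 96 95 97 94 97 99 95 95 93 97 95 98 94 68 35 42 45 40 42 43 42] [ 74  73  70  69  58  96 159 166 160 161 162 164 166 167 166 163 163 161
 163 165 164 165]
210 [96 90 95 94 94 96 95 96 94 94 97 99 93 95 95 62 36 38 43 40 42 43] [ 68  68  72 112 159 161 160 159 159 162 172 167 164 164 164 157 161 164
 164 162 167 162]
```

View pics/w2c.png

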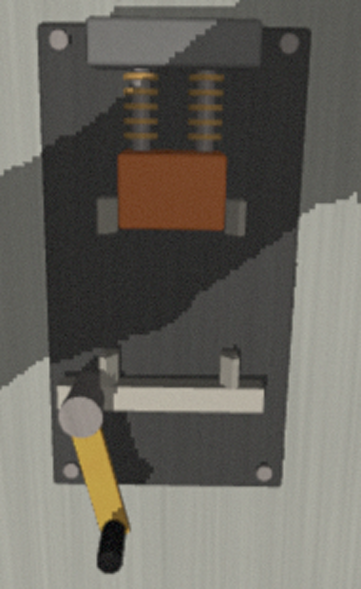

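```bash
python3 - <<'E'
from h import *
d=np.load('w2.npy',allow_pickle=True).item()
img=d['img'];g=cv2.cvtColor(img,cv2.COLOR_BGR2GRAY).astype(float)
def edge(arr,lo,hi): # subpixel: strongest gradient
    a=cv2.GaussianBlur(arr[None],(5,1),1)[0]; gr=np.abs(np.gradient(a)); i=lo+np.argmax(gr[lo:hi]); y0,y1,y2=gr[i-1:i+2]; return i+.5*(y0-y2)/(y0-2*y1+y2)
L=[];Rr=[]
for v in list(range(60,111,10))+[120,130,150,170,180,190,200,210,220]:
    l=ray(d,edge(g[v],246,260),v,.01); rr=ray(d,edge(g[v],380,396),v,.01); L.append(l);Rr.append(rr)
L=np.array(L)*1e3;Rr=np.array(Rr)*1e3
for nm,A in (('L',L),('R',Rr)):
    k=np.polyfit(A[:,1],A[:,0],1); print(nm,'slope deg',np.degrees(np.arctan(k[0])),'x at y=185',np.polyval(k,185),'res',np.round(A[:,0]-np.polyval(k,A[:,1]),1))
# stop face edge, carriage front edge
b=img[...,2].astype(float)-img[...,0]
for u in range(298,346,8):
    e=edge(b[:,u],150,165); print('carr front',u,round(e,1),np.round(ray(d,u,e,.056)*1e3,1))
for u in (300,310,320,330,340):
    print('stop',u,[ (round(edge(g[:,u],a,b_),1),np.round(ray(d,u,edge(g[:,u],a,b_),.024)[:2]*1e3,1)) for a,b_ in((228,243),(245,258))],g[226:258,u].astype(int))
for v in (125,135,145): 
    for a,b_ in((286,300),(342,356)):
        e=edge(b[v],a,b_);print('carr side',v,round(e,1),np.round(ray(d,e,v,.056)*1e3,1))
E
```

```text
L slope deg 0.8873661522335414 x at y=185 454.94810228043275 res [ 0.1  0.   0.   0.  -0.1 -0.1  0.1 -0.1 -0.1  0.1  0.1 -0.1  0.  -0.1
  0.1]
R slope deg 0.9166422404430026 x at y=185 574.507155557999 res [ 0.1 -0.  -0.1  0.  -0.  -0.1  0.1  0.  -0.1  0.1  0.2 -0.1  0.   0.
 -0.1]
carr front 298 154.9 [498.2 221.4  56. ]
carr front 306 155.0 [504.4 221.3  56. ]
carr front 314 155.1 [510.7 221.2  56. ]
carr front 322 155.3 [517.  221.1  56. ]
carr front 330 155.6 [523.3 220.9  56. ]
carr front 338 155.5 [529.5 220.9  56. ]
stop 300 [(np.float64(238.3), array([496.9, 141.3])), (np.float64(250.7), array([496.7, 129.1]))] [ 71  72  71  73  71  73  56  44  59  65  65  63  94 164 179 179 173 174
 175 173 173 176 179 177 161 109  70  69  74  79  71  70]
stop 310 [(np.float64(238.4), array([506.1, 141.3])), (np.float64(251.0), array([506. , 128.8]))] [ 69  71  71  67  71  69  52  41  58  65  64  66  93 160 178 174 177 175
 179 173 178 177 178 178 175 125  70  67  69  68  66  69]
stop 320 [(np.float64(238.6), array([515.3, 141. ])), (np.float64(251.1), array([515.3, 128.7]))] [ 72  72  74  69  75  68  48  38  52  64  64  62  75 158 178 179 172 177
 177 174 176 176 176 175 174 129  81  74  68  72  71  69]
stop 330 [(np.float64(238.6), array([524.5, 141. ])), (np.float64(251.2), array([524.6, 128.7]))] [ 70  69  73  72  71  65  53  39  54  67  65  60  76 155 180 176 179 173
 178 173 174 178 174 175 173 133  82  72  70  70  73  68]
stop 340 [(np.float64(238.8), array([533.7, 140.7])), (np.float64(251.3), array([533.9, 128.5]))] [ 71  71  69  68  71  71  51  42  51  63  69  62  73 133 170 175 174 175
 174 175 172 178 178 176 177 139  92  66  67  67  73  71]
carr side 125 291.3 [493.5 244.1  56. ]
carr side 125 348.9 [537.6 244.   56. ]
carr side 135 291.4 [493.3 236.6  56. ]
carr side 135 348.4 [537.4 236.6  56. ]
carr side 145 291.8 [493.5 229.   56. ]
carr side 145 348.1 [537.3 229.   56. ]
```

Fixture fit: origin (0.5148, 0.1861), yaw 89.1°. The checks agree: stop to carriage is 80.0 mm, the stop is 12.3 mm thick and the plate is 119.6 mm wide. Now I'll grasp the module.

```bash
python3 -c "
from h import *
plan(100,[([.446,-.1205,.08],112.1,8),([.446,-.1205,.002],112.1,3)])"
```

```text
[[[100.0, -0.0379, -0.0086, 0.0199, 0.0, 0.0, -2.8], [100.0, -0.0373, -0.0104, 0.02, 0.0, 0.0, -2.7], [100.0, -0.0369, -0.0121, 0.0199, 0.0, 0.0, -2.8], [100.0, -0.0362, -0.014, 0.0199, 0.0, 0.0, -2.8], [100.0, -0.0355, -0.0157, 0.02, 0.0, 0.0, -2.8]]]
[[[100.0, -0.0347, -0.0174, 0.0199, 0.0, 0.0, -2.7], [100.0, -0.0339, -0.019, 0.0199, 0.0, 0.1, -2.8], [100.0, -0.0328, -0.0206, 0.0199, -0.1, 0.0, -2.8], [100.0, 0.0, 0.0, 0.026, 0.0, 0.0, 0.0], [100.0, -0.0001, -0.0001, 0.026, 0.0, 0.0, 0.0]]]
[[[100.0, 0.0, 0.0, 0.026, 0.0, 0.0, 0.0]]]
end [ 0.446  -0.1205  0.002 ] rows 11
```

>>> step_arm(
  increments=[
    [[100, -0.038, -0.0085, 0.02, 0, 0, -2.8], [100, -0.0375, -0.0105, 0.02, 0, 0, -2.7], [100, -0.037, -0.012, 0.02, 0, 0, -2.8], [100, -0.036, -0.014, 0.02, 0, 0, -2.8], [100, -0.0355, -0.0155, 0.02, 0, 0, -2.8]],
  ],
)

```text
time_s: 4.05
tool_pos: [0.4717, -0.0078, 0.1389]
eef_rot: [0.616, 0.788, -0.0, 0.0]
ft_force: [1.4, -0.4, 0.2]
width: 0.0852
```

>>> step_arm(
  increments=[
    [[100, -0.0345, -0.0175, 0.02, 0, 0, -2.7], [100, -0.034, -0.019, 0.02, 0, 0, -2.8], [100, -0.033, -0.0205, 0.02, 0, 0, -2.8], [100, 0, 0, 0, 0, 0, 0], [100, 0, 0, 0, 0, 0, 0]],
  ],
)

```text
time_s: 4.68
tool_pos: [0.4469, -0.1191, 0.0796]
eef_rot: [0.558, 0.83, 0.0, 0.0]
ft_force: [0.6, -0.1, 1.0]
width: 0.0851
```

```bash
python3 - <<'E'
from h import *
d=grab('wrist');show();mod_measure(d,(.446,-.1205),.025,.036);cv2.imwrite('pics/w3.png',d['img'])
plan(100,[([.446,-.1205,.002],112.1,3)])
E
```

```text
t 4.72 p [ 0.4473 -0.1184  0.0798] yaw 112.21 tilt 0.05 F [-0.3  0.7  0.5] w 0.0855 q [ 0.51  0.52 -0.5   2.15  0.46  0.58  0.06]
rect [ 445.8 -120.8] [46.2 90.8] yaw 112.21 z 0.0307 14939
[[[100.0, -0.0005, -0.0007, 0.0259, 0.0, 0.0, 0.0], [100.0, -0.0004, -0.0007, 0.026, 0.0, 0.0, 0.1], [100.0, -0.0005, -0.0007, 0.0259, 0.0, 0.0, 0.0]]]
end [ 0.446  -0.1205  0.002 ] rows 3
```

View pics/w3.png

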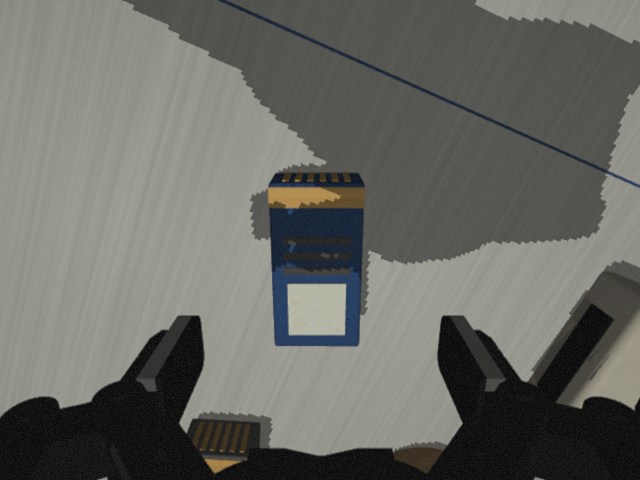

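The blue module (269–365, 173–346) lies squarely between the open fingers. I'll go down and grip it.

>>> step_arm(
  increments=[
    [[100, -0.0005, -0.0007, 0.026, 0, 0, 0], [100, -0.0005, -0.0007, 0.026, 0, 0, 0], [100, -0.0005, -0.0007, 0.026, 0, 0, 0], [100, 0, 0, 0, 0, 0, 0], [100, 0, 0, 0, 0, 0, 0]],
  ],
)

```text
time_s: 5.35
tool_pos: [0.4463, -0.1202, 0.0022]
eef_rot: [0.557, 0.831, 0.0, 0.0]
ft_force: [0.1, 0.4, -0.2]
width: 0.0855
```

>>> step_arm(
  increments=[
    [[45, 0, 0, 0, 0, 0, 0], [30, 0, 0, 0, 0, 0, 0], [30, 0, 0, 0, 0, 0, 0], [30, 0, 0, 0, 0, 0, 0], [30, 0, 0, 0, 0, 0, 0]],
  ],
  grip_force=60,
)

```text
time_s: 5.98
tool_pos: [0.446, -0.121, 0.0021]
eef_rot: [0.558, 0.83, 0.0, 0.001]
ft_force: [-1.0, 0.6, 11.0]
width: 0.0447
```

```bash
python3 - <<'E'
from h import *
show();show()
E
```

```text
t 5.97 p [ 0.446  -0.121   0.0021] yaw 112.23 tilt 0.07 F [-1.   0.6 11. ] w 0.0447 q [ 0.4   0.65 -0.35  2.21  0.61  0.37 -0.07]
t 5.97 p [ 0.446  -0.121   0.0021] yaw 112.23 tilt 0.07 F [-1.   0.6 11. ] w 0.0447 q [ 0.4   0.65 -0.35  2.21  0.61  0.37 -0.07]
```

Gripped, width 44.7 mm. I'll lift and carry it to hover in front of the carriage.

```bash
cat >> h.py <<'E'
FO=np.array([.5148,.1861]);FY=89.1
def fx(x,y,z): 
    a=np.radians(FY); return np.array([FO[0]+x*np.cos(a)-y*np.sin(a),FO[1]+x*np.sin(a)+y*np.cos(a),z])
def inf(p):
    a=np.radians(FY); d=np.array(p[:2])-FO; return np.array([d[0]*np.cos(a)+d[1]*np.sin(a),-d[0]*np.sin(a)+d[1]*np.cos(a)])
E
python3 -c "
from h import *
plan(30,[([.446,-.121,.1],112.1,3),(fx(-.014,0,.1),FY,9)])"
```

```text
[[[30.0, 0.0, 0.0, -0.0326, 0.0, 0.0, 0.0], [30.0, -0.0001, 0.0001, -0.0326, 0.0, 0.0, 0.1], [30.0, 0.0, 0.0, -0.0327, 0.0, 0.1, 0.0], [30.0, 0.0273, 0.0193, 0.0, 0.0, 0.0, 2.6], [30.0, 0.0281, 0.0181, 0.0001, 0.0, 0.0, 2.5]]]
[[[30.0, 0.0289, 0.0168, 0.0, 0.0, 0.0, 2.6], [30.0, 0.0297, 0.0155, 0.0001, 0.0, 0.0, 2.5], [30.0, 0.0303, 0.0142, 0.0, 0.0, 0.0, 2.6], [30.0, 0.0309, 0.0128, 0.0, 0.0, 0.0, 2.6], [30.0, 0.0314, 0.0114, 0.0001, 0.0, 0.0, 2.5]]]
[[[30.0, 0.0319, 0.01, 0.0, 0.0, -0.1, 2.6], [30.0, 0.0324, 0.0085, 0.0, 0.0, 0.0, 2.5]]]
end [0.5145 0.1721 0.1   ] rows 12
```

>>> step_arm(
  increments=[
    [[30, 0, 0, -0.0325, 0, 0, 0], [30, 0, 0, -0.0325, 0, 0, 0], [30, 0, 0, -0.0325, 0, 0, 0], [30, 0.0275, 0.0195, 0, 0, 0, 2.6], [30, 0.028, 0.018, 0, 0, 0, 2.5]],
  ],
)

```text
time_s: 6.6
tool_pos: [0.461, -0.0555, 0.0994]
eef_rot: [0.595, 0.804, 0.0, 0.0]
ft_force: [1.3, 0.8, -2.8]
width: 0.0449
```

>>> step_arm(
  increments=[
    [[30, 0.029, 0.017, 0, 0, 0, 2.6], [30, 0.0295, 0.0155, 0, 0, 0, 2.5], [30, 0.0305, 0.014, 0, 0, 0, 2.6], [30, 0.031, 0.013, 0, 0, 0, 2.6], [30, 0.0315, 0.0115, 0, 0, 0, 2.5]],
  ],
)

```text
time_s: 7.22
tool_pos: [0.4988, 0.1086, 0.0989]
eef_rot: [0.68, 0.733, -0.0, -0.0]
ft_force: [-0.2, -0.1, -2.4]
width: 0.045
```

>>> step_arm(
  increments=[
    [[30, 0.032, 0.01, 0, 0, 0, 2.6], [30, 0.0325, 0.0085, 0, 0, 0, 2.5], [30, 0, 0, 0, 0, 0, 0], [30, 0, 0, 0, 0, 0, 0], [30, 0, 0, 0, 0, 0, 0]],
  ],
)

```text
time_s: 7.85
tool_pos: [0.5137, 0.1717, 0.0987]
eef_rot: [0.712, 0.702, -0.0, 0.0]
ft_force: [-0.2, 0.8, -1.3]
width: 0.0452
```

```bash
python3 - <<'E'
from h import *
show();d=grab('wrist');show();s=st();z=s['tool_pos'][2];np.save('w4.npy',d,allow_pickle=True)
mod_measure(d,s['tool_pos'],z+.02,z+.036,pad=.055);cv2.imwrite('pics/w4.png',d['img'])
print('tool in fixture',inf(s['tool_pos']))
E
```

```text
t 7.85 p [0.5137 0.1717 0.0987] yaw 89.18 tilt 0.06 F [-0.2  0.8 -1.3] w 0.0452 q [-0.14  0.56 -0.4   1.94  0.32  0.71 -0.75]
t 7.9 p [0.5138 0.1719 0.0988] yaw 89.17 tilt 0.04 F [ 1.5 -0.2 -1.9] w 0.0446 q [-0.14  0.56 -0.4   1.94  0.32  0.71 -0.75]
rect [514.3 174.5] [86.1 72.5] yaw 88.77 z 0.1271 34479
tool in fixture [-0.01425751  0.00078102]
```

View pics/w4.png

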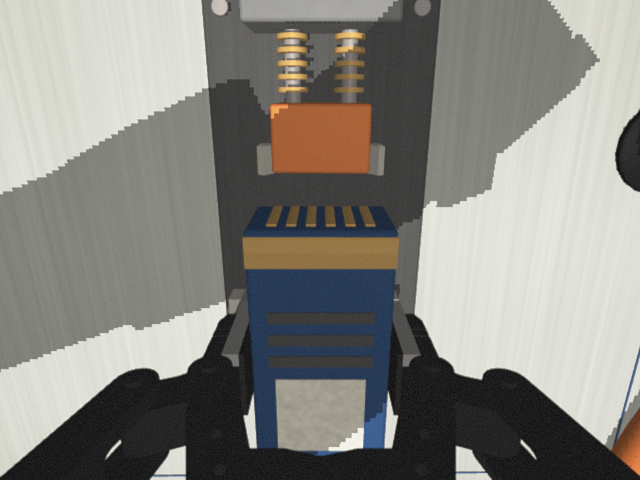

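The module is held between the pads, with its nose top edge at row 236 (244–398). The carriage (271–371, 103–173) is straight ahead. I'll check lateral alignment, yaw and nose offset.

```bash
python3 - <<'E'
from h import *
d=np.load('w4.npy',allow_pickle=True).item();s=st();zt=s['tool_pos'][2]
img=d['img'].astype(float);g=img.mean(2);b=img[...,2]-img[...,0]
def edge(arr,lo,hi):
    a=cv2.GaussianBlur(arr[None],(5,1),1)[0]; gr=np.abs(np.gradient(a)); i=lo+np.argmax(gr[lo:hi]); y0,y1,y2=gr[i-1:i+2]; return i+.5*(y0-y2)/(y0-2*y1+y2)
P=cloud(d); q=P[270:300,280:360,2]; h=np.median(q);print('top z',h,'above TCP',h-zt)
L=[];Q=[]
for v in (240,245,250,255,260): 
    L.append(ray(d,edge(b[v],236,256),v,h));Q.append(ray(d,edge(b[v],386,408),v,h))
L=np.array(L);Q=np.array(Q);m=(L[:,:2].mean(0)+Q[:,:2].mean(0))/2
print('width',np.mean(Q[:,0]-L[:,0])*1e3,'mid gold infix',inf(m)*1e3)
N=np.array([ray(d,u,edge(b[:,u],228,244),h) for u in range(255,390,10)])
k=np.polyfit(N[:,0],N[:,1],1);print('nose edge yaw',90+np.degrees(np.arctan(k[0])),'nose fix',inf(N.mean(0))*1e3,'tool fix',inf(s['tool_pos'])*1e3)
C=np.array([ray(d,u,edge(b[:,u],165,182),.056) for u in range(280,365,8)])
print('carr front',inf(C.mean(0))*1e3)
for v in (120,140,150):
  print([np.round(inf(ray(d,edge(b[v],a,c),v,.056))*1e3,1) for a,c in ((262,280),(362,380))])
# plate edges
for v in (60,80,120,150):
  print([np.round(inf(ray(d,edge(g[v],a,c),v,.010))*1e3,1) for a,c in ((200,222),(420,442))])
E
```

```text
top z 0.1269247200019218 above TCP 0.028153220892162212
width 46.25302265410366 mid gold infix [24.02531958  0.44922214]
nose edge yaw 89.11273492999126 nose fix [28.27105606  0.53388964] tool fix [-14.25750834   0.78101654]
carr front [34.85348327  0.52911036]
[array([57.8, 22.3]), array([ 57.8, -21.5])]
[array([49.3, 22.2]), array([ 49.3, -21.5])]
[array([44.9, 22.2]), array([ 45. , -21.5])]
[array([85.5, 59.9]), array([ 85.6, -59.3])]
[array([75.8, 59.8]), array([ 75.9, -59.4])]
[array([55.4, 59.9]), array([ 55.6, -59.3])]
[array([39.4, 60. ]), array([ 39.5, -59.3])]
```

>>> step_arm(
  increments=[
    [[30, 0, 0, 0.023, 0, 0, 0], [30, 0, 0, 0.023, 0, 0, 0], [30, 0, 0, 0.021, 0, 0, 0], [30, 0, 0, 0, 0, 0, 0], [30, 0, 0, 0, 0, 0, 0]],
  ],
)

```text
time_s: 8.52
tool_pos: [0.5143, 0.173, 0.0325]
eef_rot: [0.712, 0.702, 0.0, 0.0]
ft_force: [0.3, 0.7, -1.7]
width: 0.0451
```

>>> step_arm(
  increments=[
    [[30, 0.0015, 0, 0, 0, 0, 0], [30, 0.0015, 0, 0, 0, 0, 0], [30, 0, 0, 0, 0, 0, 0], [30, 0, 0, 0, 0, 0, 0]],
  ],
)

```text
time_s: 9.02
tool_pos: [0.514, 0.1761, 0.032]
eef_rot: [0.712, 0.702, 0.0, 0.0]
ft_force: [-0.1, -0.7, -0.8]
width: 0.0453
```

>>> step_arm(
  increments=[
    [[30, 0.0015, 0, 0, 0, 0, 0], [30, 0, 0, 0, 0, 0, 0], [30, 0, 0, 0, 0, 0, 0]],
  ],
)

```text
time_s: 9.4
tool_pos: [0.514, 0.1771, 0.0318]
eef_rot: [0.712, 0.702, -0.0, 0.0]
ft_force: [0.6, -4.6, 0.3]
width: 0.0452
```

>>> step_arm(
  increments=[
    [[30, 0.003, 0, 0, 0, 0, 0], [30, 0.003, 0, 0, 0, 0, 0], [30, 0.003, 0, 0, 0, 0, 0], [30, 0.003, 0, 0, 0, 0, 0], [30, 0, 0, 0, 0, 0, 0]],
  ],
)

```text
time_s: 10.02
tool_pos: [0.5142, 0.1884, 0.0318]
eef_rot: [0.712, 0.702, -0.001, 0.0]
ft_force: [0.9, -8.4, 2.1]
width: 0.0453
```

>>> step_arm(
  increments=[
    [[30, 0, 0, 0, 0, 0, 0], [30, 0, 0, 0, 0, 0, 0]],
  ],
)

```text
time_s: 10.28
tool_pos: [0.5141, 0.1882, 0.0318]
eef_rot: [0.712, 0.702, -0.001, 0.001]
ft_force: [0.8, -8.3, 2.9]
width: 0.045
```

```bash
python3 - <<'E'
from h import *
d=grab('wrist');show();s=st();np.save('w5.npy',d,allow_pickle=True);cv2.imwrite('pics/w5.png',d['img'])
print('tool in fixture',inf(s['tool_pos']))
d=grab('side');cv2.imwrite('pics/s5.png',cv2.resize(d['img'][220:380,230:390],None,fx=3.5,fy=3.5,interpolation=cv2.INTER_CUBIC))
E
```

```text
t 10.32 p [0.5141 0.1882 0.0318] yaw 89.18 tilt 0.11 F [ 0.9 -7.8  2.7] w 0.045 q [-0.22  0.66 -0.34  1.97  0.39  0.57 -0.84]
tool in fixture [0.00206658 0.00069475]
```

View pics/w5.png

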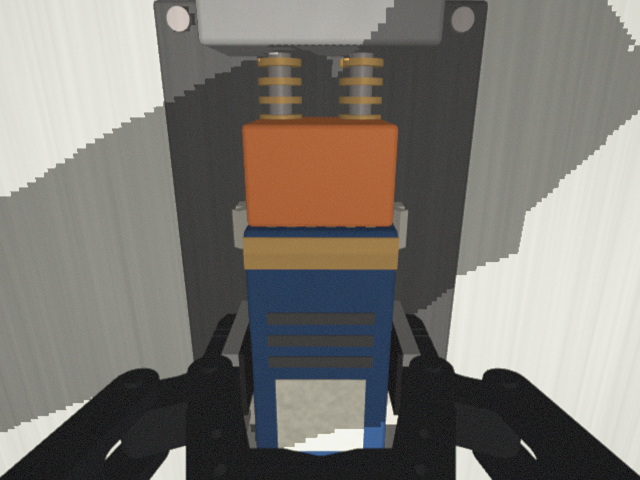

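View pics/s5.png

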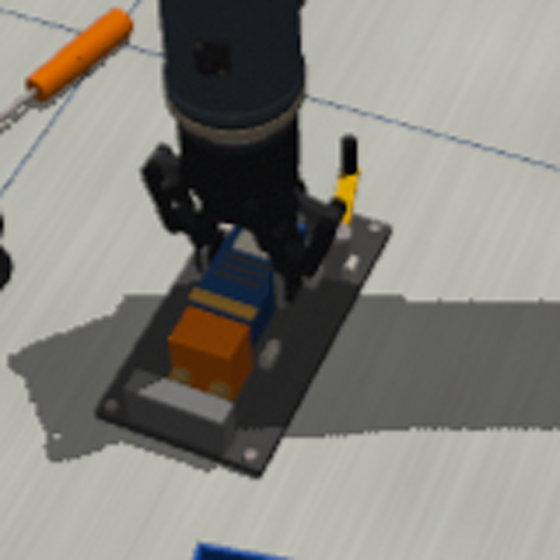

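The carriage front (243–397, row ~226) is pressed back by the module's nose, and the guides sit symmetrically either side. I'll measure the carriage travel.

```bash
python3 - <<'E'
from h import *
d=np.load('w5.npy',allow_pickle=True).item()
img=d['img'].astype(float);b=img[...,2]-img[...,0]
def edge(arr,lo,hi):
    a=cv2.GaussianBlur(arr[None],(5,1),1)[0]; gr=np.abs(np.gradient(a)); i=lo+np.argmax(gr[lo:hi]); y0,y1,y2=gr[i-1:i+2]; return i+.5*(y0-y2)/(y0-2*y1+y2)
C=np.array([ray(d,u,edge(b[:,u],216,232),.056) for u in range(255,390,10)])
print('carr front',inf(C.mean(0))*1e3, [edge(b[:,u],216,232) for u in (260,320,380)])
for v in (150,180,200): print([np.round(inf(ray(d,edge(b[v],a,c),v,.056))*1e3,1) for a,c in ((235,252),(388,406))])
for v in (245,255): print('mod',[np.round(inf(ray(d,edge(b[v],a,c),v,.060))*1e3,1) for a,c in ((235,256),(386,408))])
E
```

```text
carr front [46.71969189  0.39859894] [np.float64(226.03711125651012), np.float64(225.95794512072342), np.float64(226.0542308889761)]
[array([69.4, 22.4]), array([ 69.4, -21.4])]
[array([60.8, 22.4]), array([ 60.8, -21.4])]
[array([54.8, 22.5]), array([ 54.8, -21.4])]
mod [array([42.1, 23.4]), array([ 42.1, -22.8])]
mod [array([38.9, 23.4]), array([ 39. , -22.9])]
```

>>> step_arm(
  increments=[
    [[30, 0.0008, -0.0002, 0, 0, 0, 0], [30, 0, 0, 0.004, 0, 0, 0], [30, 0, 0, 0.004, 0, 0, 0], [30, 0, 0, 0, 0, 0, 0]],
  ],
)

```text
time_s: 10.88
tool_pos: [0.5137, 0.1887, 0.0234]
eef_rot: [0.712, 0.702, -0.001, 0.0]
ft_force: [1.5, -7.4, -2.6]
width: 0.0452
```

>>> step_arm(
  increments=[
    [[30, 0, 0, 0.004, 0, 0, 0], [30, 0, 0, 0.004, 0, 0, 0], [30, 0, 0, 0, 0, 0, 0], [30, 0, 0, 0, 0, 0, 0]],
  ],
)

```text
time_s: 11.38
tool_pos: [0.5136, 0.1886, 0.0153]
eef_rot: [0.712, 0.702, -0.001, 0.0]
ft_force: [1.2, -8.6, -3.1]
width: 0.0454
```

>>> step_arm(
  increments=[
    [[30, 0, 0, 0.002, 0, 0, 0], [30, 0, 0, 0.001, 0, 0, 0], [30, 0, 0, 0, 0, 0, 0], [30, 0, 0, 0, 0, 0, 0]],
  ],
)

```text
time_s: 11.88
tool_pos: [0.5136, 0.1888, 0.0126]
eef_rot: [0.712, 0.702, -0.001, 0.0]
ft_force: [0.3, -7.9, 1.4]
width: 0.0452
```

>>> step_arm(
  increments=[
    [[30, 0, 0, 0.001, 0, 0, 0], [30, 0, 0, 0, 0, 0, 0], [30, -0.001, 0, 0, 0, 0, 0], [30, -0.001, 0, 0, 0, 0, 0], [30, 0, 0, 0, 0, 0, 0]],
  ],
)

```text
time_s: 12.5
tool_pos: [0.5137, 0.1886, 0.0122]
eef_rot: [0.712, 0.702, 0.0, -0.0]
ft_force: [-1.9, -3.3, 6.6]
width: 0.0449
```

```bash
python3 - <<'E'
from h import *
d=grab('wrist');show();cv2.imwrite('pics/w6.png',d['img'])
P=cloud(d);print('z front/mid/back of top',[np.round(np.median(P[v-5:v+5,300:340,2]),4) for v in (255,290,345,400)])
E
```

```text
t 12.55 p [0.5137 0.1886 0.0122] yaw 89.26 tilt 0.0 F [-2.1 -3.8  6.3] w 0.0449 q [-0.23  0.69 -0.32  1.99  0.41  0.52 -0.85]
z front/mid/back of top [np.float64(0.041), np.float64(0.0404), np.float64(0.0407), np.float64(0.0409)]
```

View pics/w6.png

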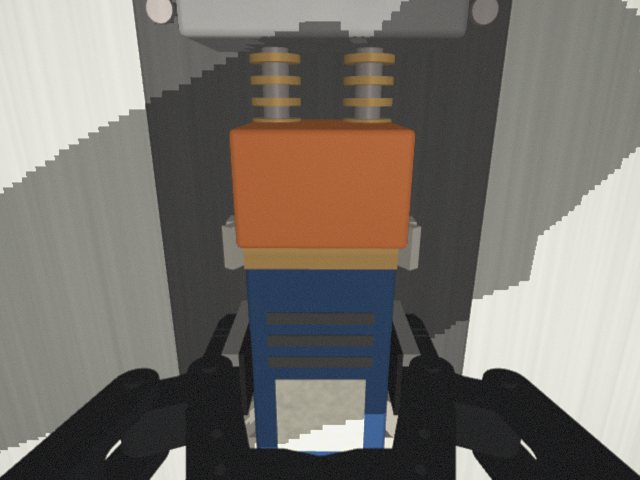

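The module is on the floor (top at 40.5–41 mm) in line with the guides. I'll let go and rise.

>>> step_arm(
  increments=[
    [[45, 0, 0, 0, 0, 0, 0], [65, 0, 0, 0, 0, 0, 0], [75, 0, 0, 0, 0, 0, 0], [75, 0, 0, 0, 0, 0, 0], [75, 0, 0, 0, 0, 0, 0]],
  ],
)

```text
time_s: 13.18
tool_pos: [0.5139, 0.1887, 0.0118]
eef_rot: [0.712, 0.703, 0.0, -0.0]
ft_force: [-0.2, 0.0, 0.3]
width: 0.064
```

>>> step_arm(
  increments=[
    [[75, 0, 0, -0.03, 0, 0, 0], [75, 0, 0, -0.04, 0, 0, 0], [75, 0, 0, -0.04, 0, 0, 0], [75, 0, 0, 0, 0, 0, 0], [75, 0, 0, 0, 0, 0, 0]],
  ],
)

```text
time_s: 13.8
tool_pos: [0.5137, 0.1882, 0.1215]
eef_rot: [0.712, 0.702, -0.0, 0.0]
ft_force: [-0.1, -0.6, -0.6]
width: 0.0638
```

```bash
python3 - <<'E'
from h import *
show();d=grab('wrist');show();np.save('w7.npy',d,allow_pickle=True);cv2.imwrite('pics/w7.png',d['img'])
E
```

```text
t 13.8 p [0.5137 0.1882 0.1215] yaw 89.24 tilt 0.02 F [-0.1 -0.6 -0.6] w 0.0638 q [-0.16  0.54 -0.42  1.9   0.3   0.76 -0.76]
t 13.85 p [0.5134 0.1881 0.121 ] yaw 89.25 tilt 0.08 F [-0.  -0.3  0.8] w 0.0639 q [-0.16  0.54 -0.42  1.9   0.3   0.76 -0.76]
```

View pics/w7.png

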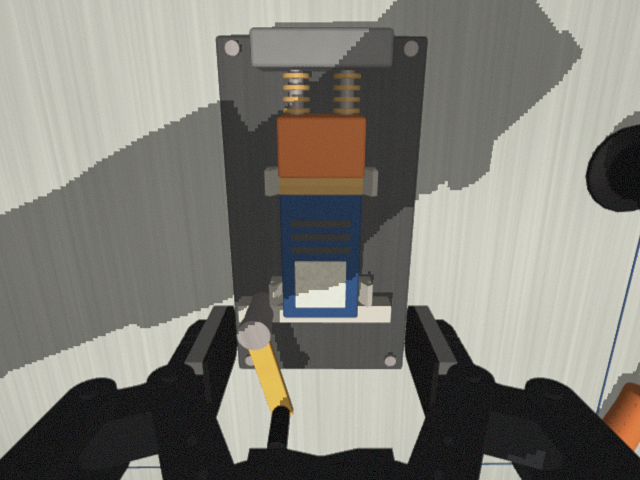

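```bash
python3 - <<'E'
from h import *
d=np.load('w7.npy',allow_pickle=True).item()
P=cloud(d); img=d['img'].astype(float); g=img.mean(2);b=img[...,2]-img[...,0]
def edge(arr,lo,hi):
    a=cv2.GaussianBlur(arr[None],(5,1),1)[0]; gr=np.abs(np.gradient(a)); i=lo+np.argmax(gr[lo:hi]); y0,y1,y2=gr[i-1:i+2]; return i+.5*(y0-y2)/(y0-2*y1+y2)
sel=P[200:310,290:352].reshape(-1,3)
A=np.c_[sel[:,:2]-sel[:,:2].mean(0),np.ones(len(sel))]; k=np.linalg.lstsq(A,sel[:,2],rcond=None)[0]; print('tilt deg x,y',np.degrees(k[:2]),'z',k[2])
print('z rows',[(v,np.median(P[v-2:v+3,300:345,2]).round(4)) for v in (186,205,240,280,312)])
pl=P[200:260,250:268].reshape(-1,3);print('plate z',np.median(pl[:,2]))
f=P[120:170,285:360].reshape(-1,3);print('carr z',np.median(f[:,2]))
for z in (.040,):
  rr=np.array([ray(d,u,edge(b[:,u],308,325),z) for u in range(295,350,8)]);print('rear',np.round(inf(rr.mean(0))*1e3,1))
  L=[ray(d,edge(b[v],272,292),v,z) for v in range(205,300,10)];Q=[ray(d,edge(b[v],350,370),v,z) for v in range(205,250,10)]
  L=np.array(L);Q=np.array(Q);print('L',[np.round(inf(q)*1e3,1) for q in L[[0,-1]]],'R',[np.round(inf(q)*1e3,1) for q in Q[[0,-1]]])
cf=np.array([ray(d,u,edge(b[:,u],172,184),.056) for u in range(285,360,8)]);print('carr front',inf(cf.mean(0))*1e3)
for u in (376,384):print('stop edges',[np.round(inf(ray(d,u,edge(g[:,u],a,c),.024))*1e3,1) for a,c in((300,314),(314,330))])
E
```

```text
tilt deg x,y [0.02932718 9.8988988 ] z 0.041517997096212886
z rows [(186, np.float64(0.0409)), (205, np.float64(0.0403)), (240, np.float64(0.0407)), (280, np.float64(0.0409)), (312, np.float64(0.0404))]
plate z 0.010327454884096088
carr z 0.05698821143663188
rear [-44.5   1.3]
L [array([26.4, 23.5]), array([-29.6,  23.2])] R [array([ 26.5, -22.2]), array([  2.6, -22.2])]
carr front [45.29150979  0.32065204]
stop edges [array([-45.2, -36. ]), array([-57.5, -36.5])]
stop edges [array([-45.2, -41.2]), array([-57.5, -41.8])]
```

Seated: the top is level at 40.4–40.9 mm along its length, the rear is at x −44.5, the carriage at x 45.3, and it is square. Now I'll measure the post and arm angle.

```bash
python3 - <<'E'
from h import *
for n in ('w2','scene0','side0'):
    d=np.load(n+'.npy',allow_pickle=True).item();P=cloud(d)
    m=(np.abs(P[...,0]-.49)<.03)&(np.abs(P[...,1]-.078)<.03)&(P[...,2]>.074)&(P[...,2]<.083)
    q=P[m];pix=np.argwhere(m);print(n,len(q),'pix vu',pix.min(0),pix.max(0),pix.mean(0),'med',np.median(q,0).round(4), 'mid',((q.min(0)+q.max(0))/2).round(4))
    v,u=(pix.min(0)+pix.max(0))/2; p=ray(d,u,v,.078); f=inf(p)*1e3; rel=f-[-51,40]
    th=np.arctan2(rel[1],rel[0])-np.pi; print(' fix',f.round(1),'r',np.hypot(*rel).round(1),'theta',(th%(2*np.pi)).round(3))
    hsv=cv2.cvtColor(d['img'],cv2.COLOR_BGR2HSV)
    m=(cv2.inRange(hsv,(18,120,80),(34,255,255))>0)&(np.abs(P[...,0]-.48)<.05)&(np.abs(P[...,1]-.11)<.06)
    q=np.array([inf(ray(d,b,a,.048)) for a,b in np.argwhere(m)])*1e3
    vx,vy,x0,y0=cv2.fitLine(q.astype(np.float32),cv2.DIST_HUBER,0,.01,.01).ravel(); print(' arm line angle',np.degrees(np.arctan2(vy,vx)),'at',x0,y0, 'y at pivot x',y0+(-51-x0)*vy/vx)
d=np.load('w2.npy',allow_pickle=True).item();cv2.imwrite('pics/post.png',cv2.resize(d['img'][230:350,240:330],None,fx=5,fy=5,interpolation=cv2.INTER_CUBIC))
E
```

```text
w2 162 pix vu [323 281] [336 294] [329.33333333 287.38271605] med [0.4876 0.0789 0.0781] mid [0.4876 0.0779 0.0772]
 fix [-108.    25.3] r 58.9 theta 0.253
 arm line angle 14.827505 at -82.56953 31.823606 y at pivot x 40.18085
scene0 13 pix vu [204 328] [207 331] [205.15384615 329.53846154] med [0.4902 0.0757 0.0774] mid [0.4906 0.0777 0.0785]
 fix [-111.    21.9] r 62.6 theta 0.293
 arm line angle 22.787945 at -81.47927 28.407818 y at pivot x 41.212578
side0 19 pix vu [258 327] [262 331] [260. 329.] med [0.4894 0.0796 0.0783] mid [0.4888 0.0795 0.0785]
 fix [-107.1   23.9] r 58.3 theta 0.279
 arm line angle 13.410904 at -81.34402 31.244272 y at pivot x 38.47934
```

View pics/post.png

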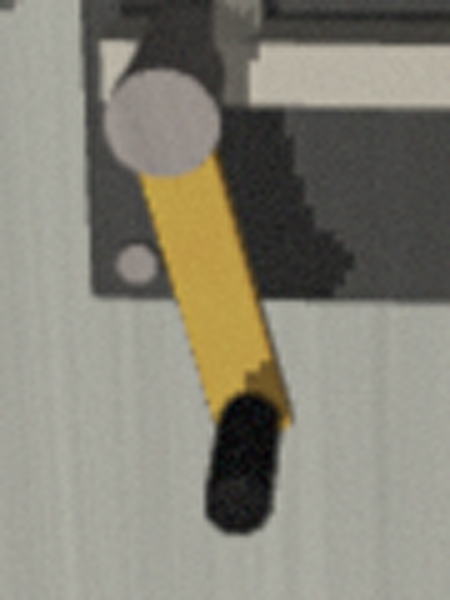

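Post at about fixture (−109, 24.6) mm, θ ≈ 0.26; the views agree within 3 mm. I'll hover over it with the jaws across the arm.

```bash
python3 -c "
from h import *
plan(45,[(fx(-.109,.0246,.115),104,4)])"
```

```text
[[[45.0, -0.0277, -0.0059, 0.0015, 0.0, 0.0, -3.7], [45.0, -0.0273, -0.0076, 0.0015, 0.0, 0.0, -3.7], [45.0, -0.0268, -0.0094, 0.0015, -0.1, 0.0, -3.7], [45.0, -0.0261, -0.0111, 0.0015, 0.0, 0.0, -3.7]]]
end [0.4885 0.0775 0.115 ] rows 4
```

>>> step_arm(
  increments=[
    [[50, -0.0275, -0.006, 0.0015, 0, 0, -3.7], [50, -0.0275, -0.0075, 0.0015, 0, 0, -3.7], [50, -0.027, -0.0095, 0.0015, 0, 0, -3.7], [50, -0.026, -0.011, 0.0015, 0, 0, -3.7], [50, 0, 0, 0, 0, 0, 0]],
  ],
)

```text
time_s: 14.48
tool_pos: [0.4877, 0.0751, 0.1144]
eef_rot: [0.616, 0.787, -0.002, -0.001]
ft_force: [0.4, 0.2, -0.5]
width: 0.0428
```

>>> step_arm(
  increments=[
    [[50, 0, 0, 0, 0, 0, 0], [50, 0, 0, 0, 0, 0, 0]],
  ],
)

```text
time_s: 14.72
tool_pos: [0.4891, 0.0788, 0.1155]
eef_rot: [0.615, 0.789, 0.0, -0.0]
ft_force: [0.3, -0.3, 0.5]
width: 0.0425
```

```bash
python3 - <<'E'
from h import *
show();d=grab('wrist');show();np.save('w8.npy',d,allow_pickle=True);cv2.imwrite('pics/w8.png',d['img'])
P=cloud(d);T=fx(-.109,.0246,.078)
m=(np.abs(P[...,0]-T[0])<.03)&(np.abs(P[...,1]-T[1])<.03)&(P[...,2]>.073)&(P[...,2]<.084)
if m.sum():
    pix=np.argwhere(m);v,u=(pix.min(0)+pix.max(0))/2;p=ray(d,u,v,.078);print(pix.min(0),pix.max(0),p,np.median(P[m],0),inf(p)*1e3)
E
```

```text
t 14.72 p [0.4891 0.0788 0.1155] yaw 104.11 tilt 0.04 F [ 0.3 -0.3  0.5] w 0.0425 q [ 0.09  0.49 -0.5   2.03  0.36  0.7  -0.39]
t 14.78 p [0.4891 0.0787 0.1157] yaw 104.11 tilt 0.03 F [ 0.6  0.4 -0.2] w 0.0424 q [ 0.09  0.49 -0.5   2.03  0.36  0.7  -0.39]
[264 303] [289 327] [0.48696178 0.07843429 0.078     ] [0.48706828 0.07855589 0.0782399 ] [-108.0896938   26.1436477]
```

View pics/w8.png

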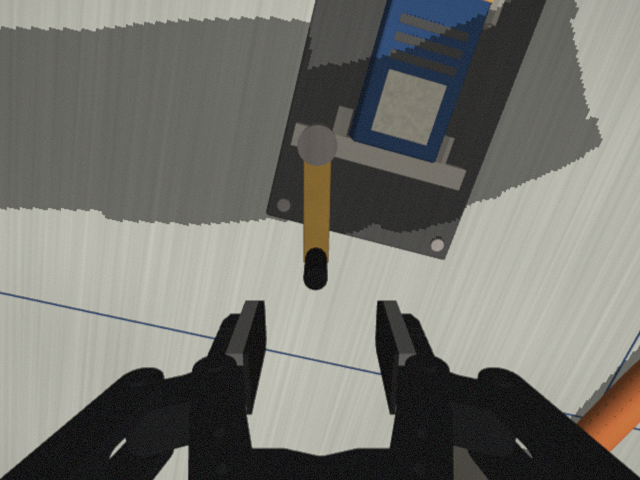

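The post top (303–327, 264–289) lies between the open fingertips, arm straight along tool x. I'll lower and close lightly.

>>> step_arm(
  increments=[
    [[50, 0, -0.0015, 0.02, 0, 0, 0], [50, 0, 0, 0.021, 0, 0, 0], [50, 0, 0, 0.02, 0, 0, 0], [50, 0, 0, 0, 0, 0, 0], [50, 0, 0, 0, 0, 0, 0]],
  ],
  grip_force=20,
)

```text
time_s: 15.4
tool_pos: [0.4878, 0.0779, 0.0553]
eef_rot: [0.615, 0.788, 0.0, 0.0]
ft_force: [-0.0, 0.8, -0.3]
width: 0.0429
```

>>> step_arm(
  increments=[
    [[25, 0, 0, 0, 0, 0, 0], [8, 0, 0, 0, 0, 0, 0], [8, 0, 0, 0, 0, 0, 0], [8, 0, 0, 0, 0, 0, 0], [8, 0, 0, 0, 0, 0, 0]],
  ],
)

```text
time_s: 16.02
tool_pos: [0.4879, 0.0774, 0.0553]
eef_rot: [0.615, 0.788, 0.0, 0.0]
ft_force: [0.1, -0.0, 6.7]
width: 0.0113
```

```bash
python3 -c "
from h import *
show()
p=inf(st()['tool_pos'])*1e3;rel=p-[-51,40];print(p,np.hypot(*rel),np.degrees(np.arctan2(rel[1],rel[0])-np.pi)%360)"
```

```text
t 16.02 p [0.4879 0.0774 0.0553] yaw 104.04 tilt 0.06 F [ 0.1 -0.   6.7] w 0.0113 q [ 0.04  0.58 -0.43  2.09  0.45  0.55 -0.47]
[-109.13763518   25.16059133] 60.00160559362335 14.318794375328764
```

>>> step_arm(
  increments=[
    [[8, 0.0006, 0.0084, 0, 0, 0, -8], [8, 0.0006, 0.0084, 0, 0, 0, -8], [8, 0.0006, 0.0084, 0, 0, 0, -8], [8, 0.0006, 0.0084, 0, 0, 0, -8], [8, 0, 0, 0, 0, 0, 0]],
  ],
)

```text
time_s: 16.65
tool_pos: [0.5173, 0.0947, 0.0554]
eef_rot: [0.373, 0.928, 0.001, 0.0]
ft_force: [-0.4, 0.4, 6.7]
width: 0.0109
```

```bash
cat > a.py <<'E'
from h import *
show()
p=inf(st()['tool_pos'])*1e3;rel=p-[-51,40];print(p,np.hypot(*rel),np.degrees(np.arctan2(rel[1],rel[0])-np.pi)%360)
E
python3 a.py
```

```text
t 16.65 p [0.5173 0.0947 0.0554] yaw 136.18 tilt 0.1 F [-0.4  0.4  6.7] w 0.0109 q [ 0.12  0.64 -0.59  2.01  0.58  0.66 -0.05]
[-91.30029678  -3.89106788] 59.58640583574393 47.44219129842128
```

>>> step_arm(
  increments=[
    [[8, 0.0006, 0.0084, 0, 0, 0, -8], [8, 0.0006, 0.0084, 0, 0, 0, -8], [8, 0.0006, 0.0084, 0, 0, 0, -8], [8, 0.0006, 0.0084, 0, 0, 0, -8], [8, 0.0006, 0.0084, 0, 0, 0, -8]],
  ],
)

```text
time_s: 17.27
tool_pos: [0.5335, 0.1319, 0.0554]
eef_rot: [0.032, 0.999, -0.0, 0.0]
ft_force: [-2.5, -0.6, 7.0]
width: 0.0111
```

>>> step_arm(
  increments=[
    [[8, 0.0006, 0.0084, 0, 0, 0, -8], [8, 0.0006, 0.0084, 0, 0, 0, -8], [8, 0.0006, 0.0084, 0, 0, 0, -8], [8, 0.0006, 0.0084, 0, 0, 0, -8], [8, 0, 0, 0, 0, 0, 0]],
  ],
)

```text
time_s: 17.9
tool_pos: [0.5261, 0.1652, 0.0554]
eef_rot: [-0.244, 0.97, 0.0, 0.0]
ft_force: [-0.7, 0.3, 7.3]
width: 0.0111
```

```bash
python3 a.py
```

```text
t 17.9 p [0.5261 0.1652 0.0554] yaw -151.79 tilt 0.06 F [-0.7  0.3  7.3] w 0.0111 q [ 0.18  0.77 -0.92  1.94  0.82  0.86  0.88]
[-20.76965809 -11.62447495] 59.82440962073709 120.35245407725412
```

>>> step_arm(
  increments=[
    [[8, 0.0006, 0.0084, 0, 0, 0, -8], [8, 0.0003, 0.0052, 0, 0, 0, -5], [8, 0, 0, 0, 0, 0, 0], [8, 0, 0, 0, 0, 0, 0]],
  ],
)

```text
time_s: 18.4
tool_pos: [0.5185, 0.176, 0.0554]
eef_rot: [-0.351, 0.936, 0.0, 0.0]
ft_force: [-0.6, 1.0, 6.1]
width: 0.011
```

```bash
python3 a.py
```

```text
t 18.4 p [0.5185 0.176  0.0554] yaw -138.94 tilt 0.06 F [-0.6  1.   6.1] w 0.011 q [ 0.18  0.79 -0.97  1.95  0.85  0.89  1.04]
[-10.02083083  -3.82572596] 59.999888008461156 133.0775345634732
```

>>> step_arm(
  increments=[
    [[8, 0, 0.002, 0, 0, 0, -2], [8, 0, 0.001, 0, 0, 0, 0], [8, 0, 0, 0, 0, 0, 0], [8, 0, 0, 0, 0, 0, 0]],
  ],
)

```text
time_s: 18.9
tool_pos: [0.5168, 0.1778, 0.0554]
eef_rot: [-0.367, 0.93, -0.0, 0.001]
ft_force: [0.1, -1.3, 5.7]
width: 0.0111
```

```bash
python3 a.py
```

```text
t 18.9 p [0.5168 0.1778 0.0554] yaw -136.97 tilt 0.07 F [ 0.1 -1.3  5.7] w 0.0111 q [ 0.18  0.79 -0.98  1.95  0.86  0.89  1.07]
[-8.23203373 -2.15037026] 60.0479196299589 135.41669470746365
```

>>> step_arm(
  increments=[
    [[8, 0, 0.0015, 0, 0, 0, 0], [8, 0, 0, 0, 0, 0, 0], [8, 0, 0, 0, 0, 0, 0]],
  ],
)

```text
time_s: 19.27
tool_pos: [0.5163, 0.1784, 0.0554]
eef_rot: [-0.367, 0.93, -0.001, 0.001]
ft_force: [1.2, -2.6, 6.9]
width: 0.011
```

>>> step_arm(
  increments=[
    [[8, 0, 0.0015, 0, 0, 0, 0], [8, 0, 0, 0, 0, 0, 0], [8, 0, 0, 0, 0, 0, 0]],
  ],
)

```text
time_s: 19.65
tool_pos: [0.5162, 0.1785, 0.0554]
eef_rot: [-0.366, 0.931, -0.001, 0.001]
ft_force: [4.9, -5.3, 6.9]
width: 0.0111
```

```bash
python3 a.py
```

```text
t 19.65 p [0.5162 0.1785 0.0554] yaw -137.05 tilt 0.21 F [ 4.9 -5.3  6.9] w 0.0111 q [ 0.18  0.79 -0.98  1.95  0.86  0.89  1.06]
[-7.62093444 -1.51087267] 60.040785122438955 136.2607182275098
```

The hold-down is at its end stop: 7 N tangential with no more motion, θ ≈ 136° by the tool. I'll open and rise.

>>> step_arm(
  increments=[
    [[30, 0, 0, 0, 0, 0, 0], [50, 0, 0, 0, 0, 0, 0], [50, 0, 0, 0, 0, 0, 0], [50, 0, 0, 0, 0, 0, 0]],
  ],
)

```text
time_s: 20.15
tool_pos: [0.514, 0.18, 0.0547]
eef_rot: [-0.367, 0.93, 0.0, -0.0]
ft_force: [0.5, 0.6, 0.7]
width: 0.0424
```

>>> step_arm(
  increments=[
    [[50, 0, 0, -0.03, 0, 0, 0], [50, 0, 0, -0.04, 0, 0, 0], [50, 0, 0, -0.05, 0, 0, 0], [50, 0, 0, 0, 0, 0, 0], [50, 0, 0, 0, 0, 0, 0]],
  ],
)

```text
time_s: 20.78
tool_pos: [0.5141, 0.1795, 0.1745]
eef_rot: [-0.367, 0.93, -0.0, -0.0]
ft_force: [0.2, -0.7, 0.1]
width: 0.0428
```

```bash
python3 - <<'E'
from h import *
show();d=grab('wrist');np.save('w9.npy',d,allow_pickle=True);cv2.imwrite('pics/w9.png',d['img'])
E
```

```text
t 20.77 p [0.5141 0.1795 0.1745] yaw -136.96 tilt 0.04 F [ 0.2 -0.7  0.1] w 0.0428 q [ 0.27  0.65 -1.11  1.84  0.66  1.09  1.23]
```

View pics/w9.png

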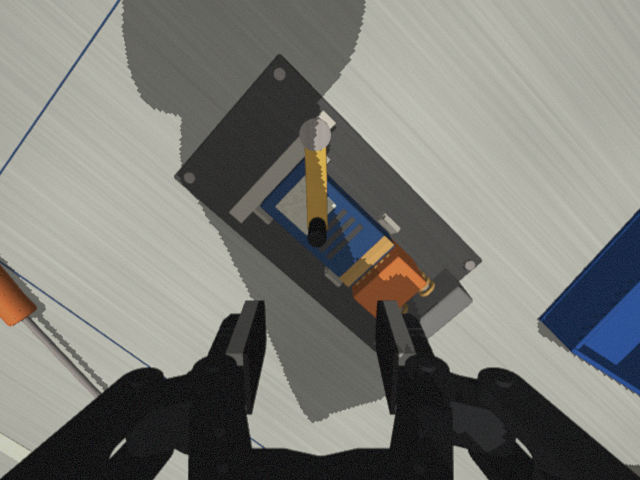

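The yellow arm (316,140 → 317,230) lies over the module's middle. I'll enlarge the nose and carriage area to check seating.

```bash
python3 - <<'E'
from h import *
d=np.load('w9.npy',allow_pickle=True).item()
cv2.imwrite('pics/w9c.png',cv2.resize(d['img'][100:340,230:490],None,fx=2.5,fy=2.5,interpolation=cv2.INTER_CUBIC))
P=cloud(d)
def z(f):
    u,v=proj(d,fx(f[0],f[1],.04)); u,v=int(round(u)),int(round(v)); return f,(u,v),np.median(P[v-1:v+2,u-1:u+2,2]).round(4)
for f in [(-.040,-.015),(-.035,.0),(-.035,.015),(-.02,-.018),(.01,.015),(.02,-.015),(.02,.018),(.035,-.015),(.036,0),(.035,.015)]: print(z(f))
m=(np.abs(P[...,0]-.523)<.03)&(np.abs(P[...,1]-.177)<.03)&(P[...,2]>.074)&(P[...,2]<.083)
pix=np.argwhere(m);v,u=(pix.min(0)+pix.max(0))/2;p=inf(ray(d,u,v,.078))*1e3;rel=p-[-51,40];print('post',p,np.hypot(*rel),np.arctan2(rel[1],rel[0])+np.pi)
E
```

```text
((-0.04, -0.015), (271, 204), np.float64(0.0407))
((-0.035, 0.0), (291, 193), np.float64(0.0405))
((-0.035, 0.015), (306, 178), np.float64(0.0488))
((-0.02, -0.018), (290, 226), np.float64(0.0409))
((0.01, 0.015), (353, 222), np.float64(0.0406))
((0.02, -0.015), (333, 259), np.float64(0.0409))
((0.02, 0.018), (366, 228), np.float64(0.041))
((0.035, -0.015), (347, 273), np.float64(0.0413))
((0.036, 0), (363, 260), np.float64(0.0412))
((0.035, 0.015), (377, 245), np.float64(0.0415))
post [-9.16828293 -1.25112905] 58.74987830892513 2.363182437747694
```

View pics/w9c.png

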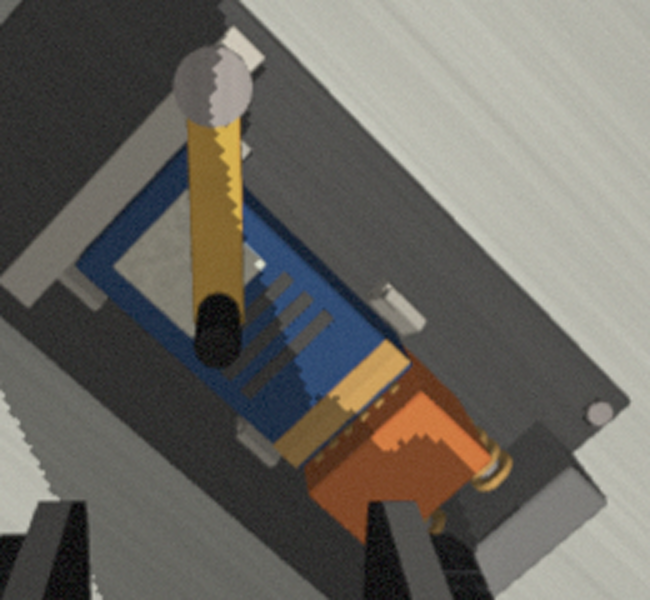

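Post is at θ = 2.363 by vision, at the stop. The module's top is 40.5–41.5 mm everywhere, and a similar bias shows on the plate, so it is flat. On to the large console.

```bash
python3 -c "
from h import *
plan(0,[([.645,-.115,.2],90,15)])"
```

```text
[[[0.0, 0.007, -0.0203, -0.0017, 0.0, 0.0, 8.9], [0.0, 0.0038, -0.0212, -0.0018, 0.0, 0.0, 8.8], [0.0, 0.0005, -0.0214, -0.0017, 0.0, 0.0, 8.9], [0.0, -0.0029, -0.0213, -0.0017, 0.0, 0.0, 8.9], [0.0, -0.006, -0.0207, -0.0017, 0.0, 0.0, 8.8]]]
[[[0.0, -0.0092, -0.0194, -0.0018, 0.0, 0.0, 8.9], [0.0, -0.0121, -0.0178, -0.0017, 0.0, 0.0, 8.9], [0.0, -0.0146, -0.0157, -0.0017, -0.1, 0.0, 8.9], [0.0, -0.017, -0.0132, -0.0018, 0.0, 0.0, 8.8], [0.0, -0.0187, -0.0105, -0.0017, 0.0, 0.0, 8.9]]]
[[[0.0, -0.0201, -0.0074, -0.0018, 0.0, 0.0, 8.9], [0.0, -0.0211, -0.0043, -0.0018, 0.0, 0.0, 8.8], [0.0, -0.0215, -0.001, -0.0017, 0.0, 0.0, 8.9], [0.0, -0.0213, 0.0024, -0.0018, 0.0, 0.0, 8.9], [0.0, -0.0208, 0.0056, -0.0017, 0.0, 0.0, 8.8]]]
end [ 0.645 -0.115  0.2  ] rows 15
```

>>> step_arm(
  increments=[
    [[0, 0.007, -0.0205, -0.0017, 0, 0, 8.9], [0, 0.004, -0.021, -0.0018, 0, 0, 8.8], [0, 0.0005, -0.0215, -0.0017, 0, 0, 8.9], [0, -0.003, -0.0215, -0.0017, 0, 0, 8.9], [0, -0.006, -0.0205, -0.0017, 0, 0, 8.8]],
  ],
)

```text
time_s: 21.45
tool_pos: [0.5575, 0.0807, 0.182]
eef_rot: [0.013, 1.0, -0.0, -0.001]
ft_force: [0.8, 0.8, 0.2]
width: 0.0005
```

>>> step_arm(
  increments=[
    [[0, -0.009, -0.0195, -0.0018, 0, 0, 8.9], [0, -0.012, -0.018, -0.0017, 0, 0, 8.9], [0, -0.0145, -0.0155, -0.0017, 0, 0, 8.9], [0, -0.017, -0.013, -0.0018, 0, 0, 8.8], [0, -0.0185, -0.0105, -0.0017, 0, 0, 8.9]],
  ],
)

```text
time_s: 22.08
tool_pos: [0.6008, -0.0171, 0.1906]
eef_rot: [0.39, 0.921, -0.001, -0.001]
ft_force: [0.2, 0.7, 0.1]
width: -0.0001
```

>>> step_arm(
  increments=[
    [[0, -0.02, -0.0075, -0.0018, 0, 0, 8.9], [0, -0.021, -0.0045, -0.0018, 0, 0, 8.8], [0, -0.0215, -0.001, -0.0017, 0, 0, 8.9], [0, -0.0215, 0.0025, -0.0018, 0, 0, 8.9], [0, -0.021, 0.0055, -0.0017, 0, 0, 8.8]],
  ],
)

```text
time_s: 22.7
tool_pos: [0.6443, -0.1154, 0.1992]
eef_rot: [0.708, 0.706, -0.001, -0.001]
ft_force: [0.4, 0.0, -0.8]
width: 0.0
```

>>> step_arm(
  increments=[
    [[0, 0, 0, 0, 0, 0, 0], [0, 0, 0, 0, 0, 0, 0]],
  ],
)

```text
time_s: 22.95
tool_pos: [0.6441, -0.1136, 0.1999]
eef_rot: [0.705, 0.709, -0.0, -0.001]
ft_force: [0.1, 0.3, 0.6]
width: 0.0
```

```bash
python3 - <<'E'
from h import *
show();d=grab('wrist');show();np.save('w10.npy',d,allow_pickle=True);cv2.imwrite('pics/w10.png',d['img'])
P=cloud(d);hsv=cv2.cvtColor(d['img'],cv2.COLOR_BGR2HSV)
m=cv2.inRange(hsv,(45,110,40),(90,255,255));k,l,s,c=cv2.connectedComponentsWithStats(m)
for i in range(1,k):
    if s[i,4]>60:
        h=np.median(P[l==i][:,2]);x,y,w,hh=s[i,:4];print(s[i],c[i],h,'pos',ray(d,*c[i],h).round(4),'w',np.round(w/d['fx']*np.median(d['z_map'][l==i])*1e3,1))
m=(P[...,2]>.035)&(P[...,2]<.045)&(np.abs(P[...,0]-.656)<.08)&(np.abs(P[...,1]+.115)<.08)
q=P[m];print('console',cv2.minAreaRect((q[:,:2]*1e3).astype(np.float32)),np.median(q[:,2]))
E
```

```text
t 22.95 p [ 0.6441 -0.1136  0.1999] yaw 90.28 tilt 0.12 F [0.1 0.3 0.6] w 0.0 q [ 0.39  0.6  -0.48  1.53  0.3   1.09 -0.16]
t 23.0 p [ 0.6442 -0.1134  0.2002] yaw 90.28 tilt 0.09 F [-0.   0.8  1.2] w 0.0002 q [ 0.39  0.6  -0.48  1.53  0.3   1.09 -0.16]
[ 314  204   39   39 1155] [333.0008658  223.13679654] 0.062143099639888455 pos [ 0.6536 -0.1167  0.0621] w 27.8
[374 244   9   9  63] [378.3015873  248.12698413] 0.04335698161408652 pos [ 0.6896 -0.1424  0.0434] w 7.0
[478 288  29  26 526] [492.1026616  300.86501901] 0.0461047181392672 pos [ 0.7828 -0.186   0.0461] w 23.3
console ((653.8550415039062, -117.26225280761719), (100.28475952148438, 99.35550689697266), 0.3271826505661011) 0.040299428348347405
```

View pics/w10.png

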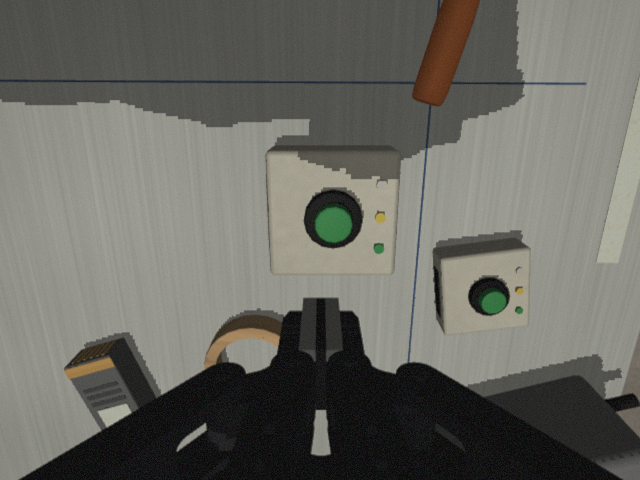

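The large console (267–399, 147–275; 100×99 mm) has its green button at (333,223), 27.8 mm across, at (0.6536, −0.1167, 0.062). The small console at (485,285) is not the one.

```bash
python3 -c "
from h import *
plan(0,[([.6536,-.1167,.075],90,4)])"
```

```text
[[[0.0, -0.0009, 0.0024, 0.0313, 0.0, 0.0, 0.1], [0.0, -0.0008, 0.0024, 0.0313, 0.0, 0.0, 0.0], [0.0, -0.0009, 0.0024, 0.0313, -0.1, 0.0, 0.1], [0.0, -0.0009, 0.0023, 0.0313, 0.0, 0.0, 0.1]]]
end [ 0.6536 -0.1167  0.075 ] rows 4
```

>>> step_arm(
  increments=[
    [[0, -0.0009, 0.0024, 0.031, 0, 0, 0], [0, -0.0008, 0.0024, 0.031, 0, 0, 0], [0, -0.0008, 0.0024, 0.031, 0, 0, 0.2], [0, -0.0008, 0.0024, 0.031, 0, 0, 0], [0, 0, 0, 0, 0, 0, 0]],
  ],
)

```text
time_s: 23.62
tool_pos: [0.6525, -0.117, 0.0746]
eef_rot: [0.707, 0.707, -0.001, -0.002]
ft_force: [0.1, -0.2, 0.8]
width: -0.0001
```

>>> step_arm(
  increments=[
    [[0, 0, 0, 0.006, 0, 0, 0], [0, 0, 0, 0.005, 0, 0, 0], [0, 0, 0, 0, 0, 0, 0], [0, 0, 0, 0, 0, 0, 0]],
  ],
)

```text
time_s: 24.12
tool_pos: [0.6545, -0.1181, 0.0664]
eef_rot: [0.708, 0.706, 0.0, 0.0]
ft_force: [0.3, -0.1, -0.4]
width: -0.0001
```

>>> step_arm(
  increments=[
    [[0, 0, 0, 0.003, 0, 0, 0], [0, 0, 0, 0.003, 0, 0, 0], [0, 0, 0, 0, 0, 0, 0], [0, 0, 0, 0, 0, 0, 0]],
  ],
)

```text
time_s: 24.62
tool_pos: [0.6546, -0.1181, 0.0601]
eef_rot: [0.708, 0.706, 0.0, 0.0]
ft_force: [0.3, -0.9, 2.6]
width: -0.0003
```

>>> step_arm(
  increments=[
    [[0, 0, 0, 0.002, 0, 0, 0], [0, 0, 0, 0.002, 0, 0, 0], [0, 0, 0, 0, 0, 0, 0], [0, 0, 0, 0, 0, 0, 0]],
  ],
)

```text
time_s: 25.12
tool_pos: [0.6545, -0.1181, 0.0562]
eef_rot: [0.708, 0.706, 0.0, 0.0]
ft_force: [-1.0, -0.4, 7.3]
width: 0.0003
```

>>> step_arm(
  increments=[
    [[0, 0, 0, 0.0015, 0, 0, 0], [0, 0, 0, 0.0005, 0, 0, 0], [0, 0, 0, 0, 0, 0, 0], [0, 0, 0, 0, 0, 0, 0]],
  ],
)

```text
time_s: 25.62
tool_pos: [0.6547, -0.1181, 0.0559]
eef_rot: [0.708, 0.706, 0.0, 0.001]
ft_force: [-6.4, 0.3, 20.8]
width: -0.0001
```

>>> step_arm(
  increments=[
    [[0, 0, 0, -0.004, 0, 0, 0], [0, 0, 0, -0.01, 0, 0, 0], [0, 0, 0, -0.03, 0, 0, 0], [0, 0, 0, -0.04, 0, 0, 0], [0, 0, 0, -0.05, 0, 0, 0]],
  ],
)

```text
time_s: 26.25
tool_pos: [0.6533, -0.1179, 0.1882]
eef_rot: [0.708, 0.706, -0.001, -0.001]
ft_force: [0.5, -0.5, 0.1]
width: -0.0
```

>>> step_arm(
  increments=[
    [[0, 0, 0, -0.02, 0, 0, 0], [0, 0, 0, 0, 0, 0, 0], [0, 0, 0, 0, 0, 0, 0]],
  ],
)

```text
time_s: 26.62
tool_pos: [0.6536, -0.1181, 0.2067]
eef_rot: [0.708, 0.706, -0.001, -0.001]
ft_force: [-0.9, -0.3, -0.6]
width: 0.0001
```

```bash
python3 - <<'E'
from h import *
show();d=grab('wrist');P=cloud(d);hsv=cv2.cvtColor(d['img'],cv2.COLOR_BGR2HSV)
m=cv2.inRange(hsv,(45,110,40),(90,255,255));k,l,s,c=cv2.connectedComponentsWithStats(m)
for i in range(1,k):
    if s[i,4]>60: print(c[i],np.median(P[l==i][:,2]))
d=grab('scene');cv2.imwrite('pics/sc_end.png',d['img'])
d=grab('side');cv2.imwrite('pics/sd_end.png',cv2.resize(d['img'][160:380,200:420],None,fx=2.7,fy=2.7,interpolation=cv2.INTER_CUBIC))
E
```

```text
t 26.62 p [ 0.6536 -0.1181  0.2067] yaw 89.86 tilt 0.12 F [-0.9 -0.3 -0.6] w 0.0001 q [ 0.39  0.61 -0.48  1.49  0.3   1.12 -0.15]
[319.8783542  214.37745975] 0.06214582535295449
[365.859375 239.1875  ] 0.04353893381687715
[478.99424184 290.80422265] 0.046009326473794354
```

View pics/sc_end.png

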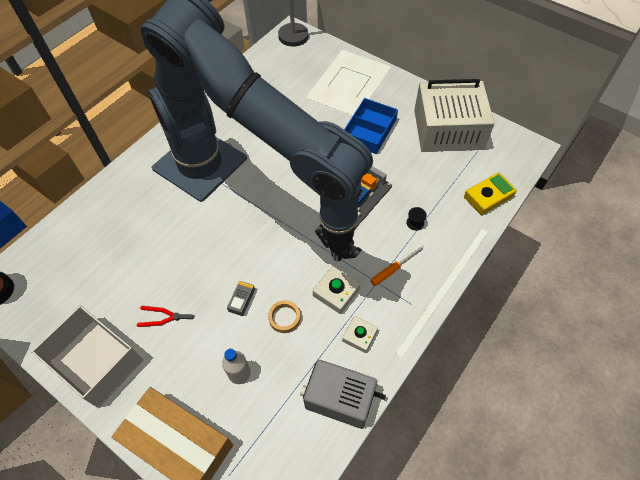

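View pics/sd_end.png

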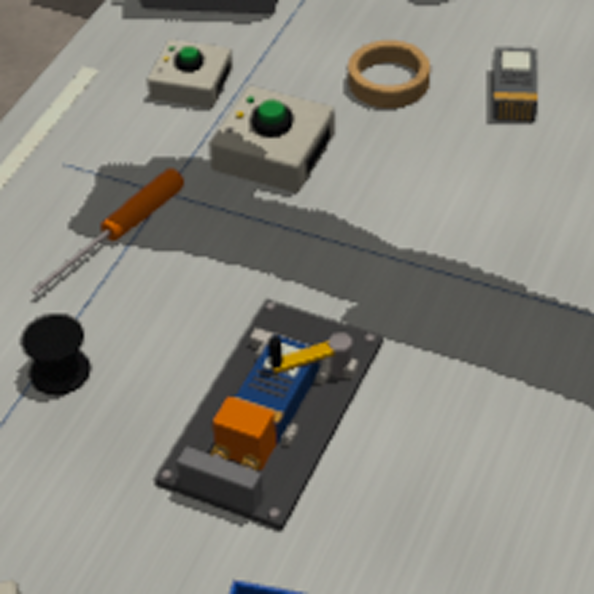

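The button bottomed (20.8 N, travel stopped) and has come back up to 62 mm. In the side view the module is seated under the hold-down, and the bystanders are where they were.

```bash
python3 -c "
from h import *
print(r.hand_in())"
```

```text
the job is handed in; nothing more can be done
None
```

The job is done and handed in at about 27 s of the 64 s allowed; no verdict was reported.

- **Module:** I pushed the carriage back about 12 mm with the module's gold end, lowered the module onto the pocket floor and let go. After release, its rear measured x −44.5 mm against the stop and the carriage face 45.3 mm. Its top was level within about 1 mm at 40.4–41.5 mm; the plate and carriage also read 0.3–1 mm high. One plane fit gave an implausible tilt of 9.9°, which I put down to depth outliers. I relied on the spot heights instead, and the later view after the hold-down was turned agreed with them.
- **Hold-down:** I turned it by the post until it met its end stop, at 7 N with no further motion. The camera put it at 2.363 rad, against the 2.36 rad end stop.
- **Start button:** I then pressed the button on the larger console until it stopped moving, at about 21 N. Its top measured 62.1 mm both before the press and after release.
- **Other things:** In the last pictures the grey module and the other things on the table look unmoved. I checked this by eye, not by measurement. At hand-in the gripper was clear at about 0.2 m height.

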